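Write off a past-date carton at the pantry sorting bench

TASK

The gable-top carton with the barcode sticker is past its date. Take the barcode scanner out of its holder and point it squarely at the sticker on the carton's sloping roof from about 10 cm, holding it steady for two seconds with the carton left where it stands, then lower the scanner back into its holder. Last, slide the carton along the bench, without picking it up, off the far edge so that it drops into the discard tote below; leave the other carton, the can and the jar as they are.

Things in the scene. Friction and masses are not known exactly. Their poses are not given: they have to be found in the camera images.
- scanner: Pistol barcode scanner, 0.18 kg, nose-down in its holder. Origin: middle of the window at the nose end; reads along -z, no trigger needed; +z runs to the rear of the head. Nose 44 x 60 mm (x, y) for z 0-30 mm; head 40 x 46 mm up to z 108 mm, best gripped from the rear across its 46 mm (y) at z 85 mm. Pistol grip 28 mm wide, 34 thick, 95 long, leaves at z 76 mm towards -x, leaning 14 degrees to +z.
- holder: Fixed bench holder, on the left or the right: base plate 150 x 110 x 8 mm with an open black cup. Origin: on the bench under the cup's middle. Cup inside 54 x 70 mm (x, y), 5 mm play round the nose; floor at 14 mm, walls to 46 mm, flared lips to 56 mm. Seated, the scanner's origin is 14 mm above this origin, its axes parallel to the holder's, pistol grip towards -x.
- carton: The past-date one: white gable-top carton, 0.3 to 0.6 kg, loose, the only one with a barcode sticker. Origin: middle of its underside, +z up. Base 70 x 70 mm, walls 95 mm high, two roof panels at 40 degrees (facing its -x and +x) up to a ridge along y at 124 mm, a thin seam above it to 144 mm. The sticker is on the -x panel, which faces to the robot's left, more or less.
- carton_mid (a point): The middle of the stickered carton's square part, 47.5 mm above its underside.
- sticker (a point): The middle of the barcode sticker (54 x 34 mm) on the past-date carton's sloping roof panel, 18 mm to the carton's -x from its middle and 110 mm up. Its z axis points straight out of the sticker (40 degrees from vertical), y lies level along the roof, x points up the slope.
- bench_edge (a point): A point on the bench's far edge, at the level of the bench top. The edge is straight and runs along world y; the bench top (z = 0) ends there.
- tote: Open grey discard tote on a trolley, fixed, below the bench's far edge and tucked slightly under it, at varying y. Outside 300 x 400 x 130 mm (x, y, height), walls 4 mm, rim 40 mm below the bench top. Origin: middle of the rim nearest the robot; the tote lies 300 mm to +x and 200 mm either way in y from there; axes as the world's.
- plain_carton: Bystander: a carton of the same make and size (144 mm high) without a sticker, origin in the middle of its underside. Stands on the side of the bench opposite the holder.
- can: Bystander: upright food can, 74 mm wide, 110 mm high, origin in the middle of its underside.
- jar: Bystander: glass jar, 68 mm wide, 110 mm high, origin in the middle of its underside.
Not all that is in view belongs to the job. Leave any purple look-alike of the scanner alone.

How it is judged:
By the outcome, as a careful person would: the job done as asked, in the order asked, and still so for the second after the job is handed in, with the robot touching nothing.
It also fails if it takes over 72 s, if anything falls off the work surface, if the arm or the gripper's body presses on something with over 40 N, if the wrist force passes 120 N, or if a joint passes its speed limit or range.

ROBOT

A 6-joint arm with a two-finger parallel gripper is mounted at the origin on the work surface. World frame = base frame: x ahead of the robot, y to its left, z up, the work surface at z = 0. Lengths are in m, angles in rad, forces in N, time in s.
With the tool pointing down it reaches from about 0.225 to 0.875 m from the base axis. Payload 3.4 kg.
Tool frame: the origin (TCP) lies midway between the tips of the shut fingers; the grasp point (between the pads) lies 19 mm behind it; x points along the fingers, z is the direction in which the jaws open and shut, and the axes are right-handed (so a half turn about x gives the same grasp; the last joint's range is limited). The gripper opens to 85 mm and grips with 20 to 120 N. Pads are 22 mm wide; open, the fingers measure 114 mm over their backs; the gripper's body (76 mm by 85 mm) begins 54 mm behind the grasp point. The pads swing forward as they close: fully open they stand 13 mm farther back than shut.
Start: joints at [1.17, 0.276, 1.505, -0, 1.361, -0.121], TCP at [0.159, 0.553, 0.231] pointing down, gripper open.
Joint ranges: [-2.89, 2.89], [-0.75, 2.08], [0.22, 2.7], [-1.18, 4.32], [0.11, 2.71], [-2.7, 2.7]. Speed limits (rad/s): [2.57, 2.57, 3.14, 3.14, 3.14, 3.14].

INTERFACE

Orientations are given as a unit quaternion [w, x, y, z].
In Python, from rig import manip, eyes gives the robot as it stands. The module is installed in compiled form; this text tells all that it offers.
- The arm moves only by the shell command python3 -m crank 'ROWS' [FORCE]. ROWS is JSON, a list of rows, each a list of 7 numbers: the shift along the tool's x, y, z in cm, then the turn, a rotation vector about the tool's x, y, z in degrees, then the finger opening in cm, from 0 to 8.54. A call has 1 to 5 rows; each row is the pose to reach, as a shift and turn from the pose commanded when the call began, along the tool's axes at that moment; what a row does not reach only later rows make up. A row lasts 1/8 s, in which the tool goes at most 62.5 mm and 10.7 degrees, less where a joint would pass 70% of its speed; a pose out of reach is approached as far as the arm can. A call with a gripper value outside its range is refused whole. The fingers move at their own pace and stop on an object; FORCE is the grip in N (left out, the last holds). Time passes only in rows, so rows that repeat a pose let the fingers close. It gives the time, the measured TCP pose, the force and the opening at its end, in the units of the state.
- manip.get_state(): the state, without advancing time (a new reading comes with each control period).
- eyes.get_image(name): name is "side" or "top"; returns a dict with "color" (420x560x3 uint8, blue, green, red), "z_map" (420x560 float32, m along the optical axis (not along the pixel's ray), 0 where there is no reading), "vertical_fov" (degrees; the focal length in pixels is half the picture's height over the tangent of half this angle, whatever the lens; pixels are square), "cx", "cy" (the principal point, pixels), "dist" ([k1, k2, p1, p2, k3] as OpenCV has them; the pictures are not rectified), "eye" and "attitude" of the camera in the world. Camera axes: x right, y up, looking along -z (the intrinsics and any distortion apply to the point x, -y, -z); pixel columns grow to the right and rows downward; lengths in m; the calibration is good to about 2 mm. A picture is of the moment at which its call begins.
- manip.sign_off(): hands the job in, once; it reports no verdict.
The state is a dict: "clock": time; "qpos": joint angles; "qd": joint speeds; "effort": joint torques, N m; "position": TCP position; "ee_rot": TCP orientation; "contact_force": force on the tool from outside, world axes, zero at the start; "moment": the same for the moment, N m; "width": finger opening in m.
Only numpy, scipy, OpenCV 4.12 (cv2) and the standard library are available. Lean on these libraries where they do the work, as an engineer would, in place of code of your own. Each camera call takes 0.05 s, during which the arm holds its last target.

## Working session

There is one attempt and no reset: what is moved stays moved. The work goes in short steps, Python scripts to look and compute and a shell command to move; the robot and the scene stay as the last step left them, time stands still between calls to the robot, and variables do not carry over. Pictures are saved under pics/ and viewed, and the job is handed in when it is done.

```bash
mkdir -p pics; ls; python3 - <<'E'
from rig import manip, eyes
import cv2
print(manip.get_state())
for n in("side","top"):
    im=eyes.get_image(n)
    cv2.imwrite(f"pics/{n}0.png",im["color"])
    print(n,{k:v for k,v in im.items() if k not in("color","z_map")})
E
```

```text
pics
{'clock': 0.0, 'qpos': array([ 1.17002533e+00,  2.76633671e-01,  1.50616423e+00, -3.96342545e-06,
        1.36070317e+00, -1.20981106e-01]), 'qd': array([ 0.00197078, -0.00089828,  0.00039045,  0.00101608, -0.00034524,
       -0.00187104]), 'effort': array([ 2.38090269e-05, -4.16760743e+01, -2.45808828e+01,  1.02740984e-05,
        1.08817298e-02, -1.78116449e-05]), 'position': array([0.15857139, 0.55213842, 0.23040528]), 'ee_rot': array([ 0.5642511 , -0.42573491,  0.56541776,  0.42505674]), 'contact_force': array([ 0.31503747, -0.04179187,  0.4914421 ]), 'moment': array([-0.03194179,  0.01380484, -0.0238995 ]), 'width': 0.08562786757089039}
side {'vertical_fov': 47.27520356822774, 'cx': 276.6866784582534, 'cy': 203.27980162960267, 'dist': array([0.00148974, 0.        , 0.        , 0.        , 0.        ]), 'eye': array([ 0.51860065, -0.76504137,  0.68337425]), 'attitude': array([ 0.90461032,  0.42596655, -0.00942132, -0.01199601])}
top {'vertical_fov': 48.8607351291717, 'cx': 277.5761706798926, 'cy': 211.1244837402229, 'dist': array([-0.06945732,  0.        ,  0.        ,  0.        ,  0.        ]), 'eye': array([0.38384025, 0.00566135, 1.01945827]), 'attitude': array([ 0.70805712,  0.04511042, -0.05842187, -0.70228701])}
```

View pics/side0.png

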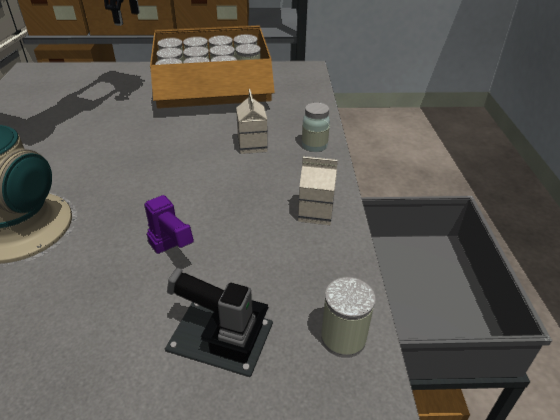

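View pics/top0.png

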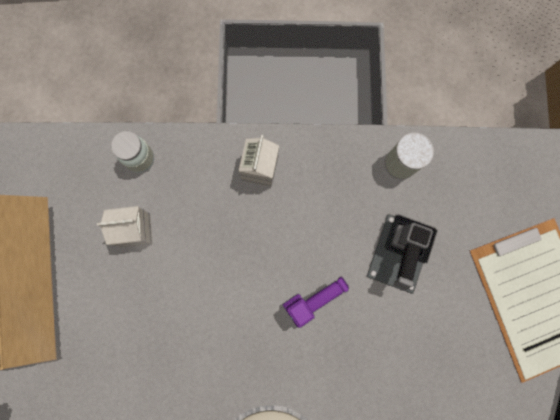

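Side view: scanner in holder about (235,310), stickered carton (318,190), can (348,318), plain carton (252,125), jar (316,127), purple decoy (168,225). Top view: scanner (415,238), carton (258,160) with its sticker on the left roof panel, tote behind the bench edge at row ~124.

```bash
cat > h.py <<'E'
import numpy as np, cv2
from rig import manip, eyes
from scipy.spatial.transform import Rotation as R
def rot(q): return R.from_quat([q[1],q[2],q[3],q[0]])
def K(im):
    H=im["color"].shape[0]; f=H/2/np.tan(np.radians(im["vertical_fov"]/2))
    return np.array([[f,0,im["cx"]],[0,f,im["cy"]],[0,0,1.]])
def rays(im,uv):
    uv=np.asarray(uv,float).reshape(-1,1,2)
    p=cv2.undistortPoints(uv,K(im),im["dist"]).reshape(-1,2)
    return np.c_[p[:,0],-p[:,1],-np.ones(len(p))]
def onplane(im,uv,z):
    d=rot(im["attitude"]).apply(rays(im,uv)); e=im["eye"]
    return e+d*((z-e[2])/d[:,2])[:,None]
def cloud(im):
    h,w=im["z_map"].shape
    u,v=np.meshgrid(np.arange(w),np.arange(h))
    d=rays(im,np.c_[u.ravel(),v.ravel()])*im["z_map"].reshape(-1,1)
    return (rot(im["attitude"]).apply(d)+im["eye"]).reshape(h,w,3)
def proj(im,P):
    P=np.asarray(P,float).reshape(-1,3)
    c=rot(im["attitude"]).inv().apply(P-im["eye"])*[1,-1,-1]
    return cv2.projectPoints(c,np.zeros(3),np.zeros(3),K(im),im["dist"])[0].reshape(-1,2)
def crop(im,name,u0,v0,u1,v1,s):
    cv2.imwrite(name,cv2.resize(im["color"][v0:v1,u0:u1],None,fx=s,fy=s,interpolation=cv2.INTER_CUBIC))
E
python3 - <<'E'
from h import *
T=eyes.get_image("top");S=eyes.get_image("side")
import pickle; pickle.dump((T,S),open("im0.pkl","wb"))
a=T["color"][100:210,210:310]; b=T["color"][195:305,355:455]
c=S["color"][145:235,280:360];d=S["color"][255:375,160:280]
f=lambda x:cv2.resize(x,(400,300) if False else None,fx=4,fy=4,interpolation=cv2.INTER_CUBIC)
cv2.imwrite("pics/t1.png",np.hstack([f(a),f(b)]))
crop(S,"pics/c1.png",280,145,360,235,6); crop(S,"pics/d1.png",160,255,280,375,5)
ct=cloud(T);cs=cloud(S)
for n,c in(("top",ct),("side",cs)):
    z=c[...,2]; m=(c[...,0]>0.2)&(c[...,0]<.6)&(abs(c[...,1])<.4)&(abs(z)<.02)
    print(n,"bench z med",np.median(z[m]),np.std(z[m]))
for uv in [(300,123),(200,122),(450,126),(130,145),(124,222),(415,145)]:
    print(uv,ct[uv[1],uv[0]], onplane(T,uv,0)[0])
E
```

```text
top bench z med -0.0014236604478428116 0.002300021697075489
side bench z med -0.0007279747295656502 0.002606686435346368
(300, 123) [ 0.79800183 -0.07455738 -0.16592286] [ 0.74002987 -0.06332882  0.        ]
(200, 122) [ 1.00027661  0.28445951 -0.74644616] [0.73970953 0.16661179 0.        ]
(450, 126) [ 1.00298918 -0.7266528  -0.75500619] [ 0.73955123 -0.41506487  0.        ]
(130, 145) [0.65135015 0.29042894 0.11022544] [0.68378012 0.32495105 0.        ]
(124, 222) [0.48932323 0.28288142 0.14399521] [0.50667295 0.32847827 0.        ]
(415, 145) [ 0.65911264 -0.29384872  0.10829603] [ 0.6918301  -0.32944693  0.        ]
```

View pics/t1.png

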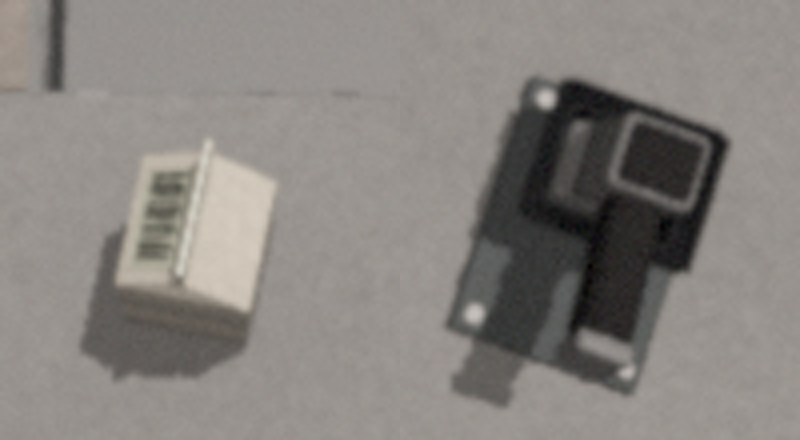

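View pics/c1.png

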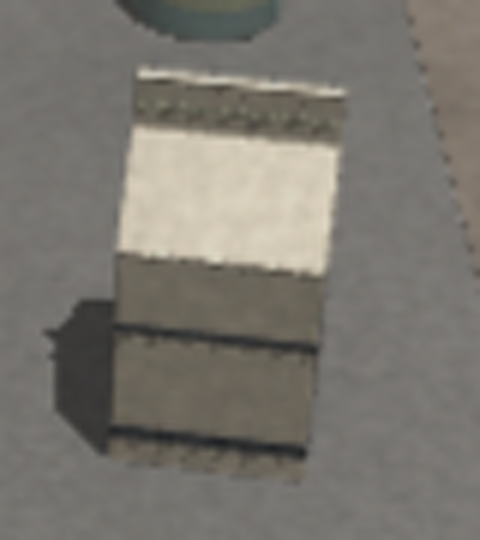

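View pics/d1.png

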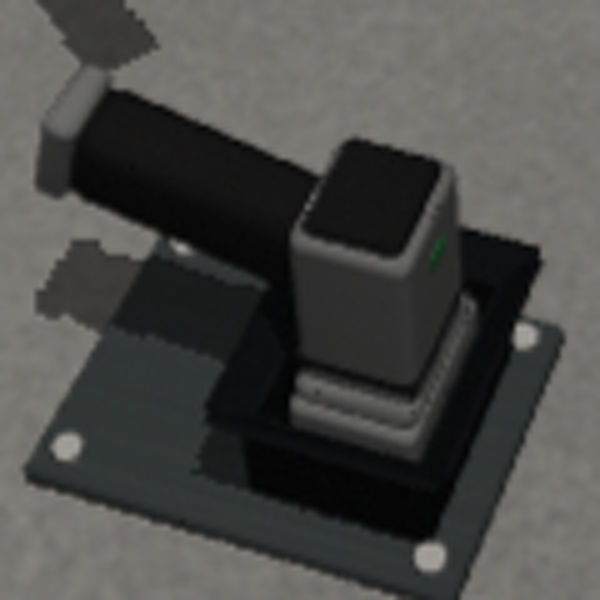

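```bash
python3 - <<'E'
from h import *
import pickle
T,S=pickle.load(open("im0.pkl","rb"))
ct=cloud(T);cs=cloud(S)
def region(c,x0,x1,y0,y1,z0,z1):
    m=(c[...,0]>x0)&(c[...,0]<x1)&(c[...,1]>y0)&(c[...,1]<y1)&(c[...,2]>z0)&(c[...,2]<z1)
    return c[m]
# plate corners
for uv in [(386.75,215),(367,277),(413,293.3)]:
    print("plate",onplane(T,uv,.008)[0])
for n,c in(("top",ct),("side",cs)):
    p=region(c,.35,.65,-.45,-.15,.112,.13)
    if len(p):
        print(n,"head",len(p),p.mean(0),cv2.minAreaRect(p[:,:2].astype(np.float32)), np.median(p[:,2]))
    p=region(c,.55,.74,-.05,.15,.02,.2)
    print(n,"carton",len(p),p.min(0),p.max(0))
    s=p[p[:,2]>.13]
    if len(s)>3: print(" seam",s.mean(0),np.linalg.svd(s[:,:2]-s[:,:2].mean(0))[2][0], cv2.minAreaRect(s[:,:2].astype(np.float32)))
# head top corners via pixel
for uv in [(625,112),(712,138),(690,213),(607,187)]:
    print("headc",onplane(T,((uv[0]-400)/4+355,uv[1]/4+195),.122)[0])
# carton pixel: seam ends z .144, eaves z .095
for nm,uv,z in [("seamfar",(209,142),.144),("seamnear",(178,282),.144),("eaveLfar",(143,155),.095),("eaveLnear",(116,285),.095),("eaveRfar",(278,180),.095),("eaveRnear",(250,312),.095)]:
    print(nm,onplane(T,(uv[0]/4+210,uv[1]/4+100),z)[0])
for nm,uv,z in [("sL",(137,68),.144),("sR",(345,92),.144),("eL",(117,250),.095),("eR",(326,275),.095),("bL",(108,455),0.0),("bR",(303,482),0.)]:
    print("side",nm,onplane(S,(uv[0]/6+280,uv[1]/6+145),z)[0])
for nm,uv in [("stk tl",(152,172)),("tr",(195,172)),("bl",(136,258)),("br",(178,260))]:
    u,v=int(uv[0]/4+210),int(uv[1]/4+100); print(nm,ct[v,u])
E
```

```text
plate [ 0.52684642 -0.25629096  0.008     ]
plate [ 0.38973876 -0.20916903  0.008     ]
plate [ 0.35455828 -0.31014733  0.008     ]
top head 893 [ 0.43673445 -0.27800108  0.11901263] ((0.5067527294158936, -0.28543543815612793), (0.0708557590842247, 0.27563878893852234), 87.20722198486328) 0.1192230205467415
top carton 1464 [ 0.58889724 -0.01190836  0.02071538] [0.67124005 0.06890543 0.146334  ]
 seam [0.62925197 0.02849063 0.14096659] [-0.98088384  0.19459416] ((0.6303253173828125, 0.028658319264650345), (0.0043326616287231445, 0.06987808644771576), 78.71698760986328)
side head 1329 [ 0.43617562 -0.28524094  0.11931486] ((0.478717178106308, -0.276359498500824), (0.10585777461528778, 0.3177410960197449), 59.73415756225586) 0.11988209877705247
side carton 2018 [ 0.59037917 -0.01619919  0.02014016] [0.6726265  0.05494548 0.1457554 ]
 seam [0.63039873 0.0260062  0.13763864] [ 0.9809831  -0.19409316] ((0.6308572292327881, 0.02537096105515957), (0.00855417363345623, 0.0698833018541336), 80.6263656616211)
headc [ 0.49519577 -0.27545473  0.122     ]
headc [ 0.48257833 -0.31888836  0.122     ]
headc [ 0.4454051  -0.30633215  0.122     ]
headc [ 0.45799046 -0.26518939  0.122     ]
seamfar [0.66303162 0.02070233 0.144     ]
seamnear [0.59234811 0.03486825 0.144     ]
eaveLfar [0.67126009 0.05562002 0.095     ]
eaveLnear [0.60211065 0.06818883 0.095     ]
eaveRfar [ 0.65868179 -0.01437232  0.095     ]
eaveRnear [ 5.88712116e-01 -4.88819758e-04  9.50000000e-02]
side sL [0.59845023 0.03386307 0.144     ]
side sR [0.66619315 0.01840872 0.144     ]
side eL [ 0.59120553 -0.00189886  0.095     ]
side eR [ 0.65965651 -0.01691994  0.095     ]
side bL [0.59174991 0.00158947 0.        ]
side bR [ 6.59770955e-01 -1.42608564e-02  1.11022302e-16]
stk tl [0.66088759 0.05059259 0.0993248 ]
tr [0.65519433 0.02949805 0.11900042]
bl [0.61597253 0.05790469 0.10089972]
br [0.60885991 0.03676974 0.12179199]
```

```bash
python3 - <<'E'
from h import *
import pickle
T,S=pickle.load(open("im0.pkl","rb"))
ct=cloud(T);cs=cloud(S)
crop(T,"pics/t2.png",362,205,442,297,8)
a=[onplane(T,((u-400)/4+355,v/4+195),.008)[0] for u,v in [(545,97),(474,313),(627,372)]]
print(a, [np.degrees(np.arctan2(*(d[[1,0]]))) for d in (a[0]-a[1],a[1]-a[2])])
b=[onplane(S,(u/5+160,v/5+255),.008)[0] for u,v in [(67,446),(430,557),(526,336),(182,248)]]
print(b, [np.degrees(np.arctan2(*(d[[1,0]]))) for d in (b[1]-b[0],b[2]-b[1])])
for n,c in(("top",ct),("side",cs)):
    m=(c[...,0]>.44)&(c[...,0]<.51)&(c[...,1]>-.34)&(c[...,1]<-.25)&(c[...,2]>.116)&(c[...,2]<.13)
    p=c[m]; print(n,len(p),np.median(p[:,2]),cv2.minAreaRect(p[:,:2].astype(np.float32)))
    # side walls slices
m=(cs[...,0]>.42)&(cs[...,0]<.53)&(cs[...,1]>-.35)&(cs[...,1]<-.23)&(cs[...,2]>.06)&(cs[...,2]<.112)
p=cs[m]; print(len(p)); rect=cv2.minAreaRect(p[:,:2].astype(np.float32)); print(rect)
# wall -y: fit line
th=np.radians(-18); d=np.array([np.cos(th),np.sin(th)]); nrm=np.array([-d[1],d[0]])
s=p[:,:2]@d; t=p[:,:2]@nrm
sel=np.abs(t-np.percentile(t,20))<.006
q=p[sel][:,:2]; dd=np.linalg.svd(q-q.mean(0))[2][0]; print("wall",len(q),q.mean(0),np.degrees(np.arctan2(dd[1],dd[0])),np.percentile(t,[2,10,30,50]))
E
```

```text
[array([ 0.51738341, -0.26617584,  0.008     ]), array([ 0.39792221, -0.22366211,  0.008     ]), array([ 0.36603437, -0.30769786,  0.008     ])] [np.float64(-19.58957651177119), np.float64(69.22046585194965)]
[array([ 0.3687488 , -0.30437608,  0.008     ]), array([ 0.48758891, -0.34761637,  0.008     ]), array([ 0.51855901, -0.26484617,  0.008     ]), array([ 0.39812523, -0.22450166,  0.008     ])] [np.float64(-19.9940517180198), np.float64(69.48567360888244)]
top 326 0.11997089973913067 ((0.4715275168418884, -0.292630672454834), (0.042648740112781525, 0.03765563666820526), 72.1581039428711)
side 506 0.12061652660150746 ((0.47219356894493103, -0.29651737213134766), (0.04321762174367905, 0.03757810965180397), 69.8113784790039)
1080
((0.45741260051727295, -0.29086530208587646), (0.04585948586463928, 0.07220326364040375), 70.58516693115234)
wall 532 [ 0.46676667 -0.31614227] -17.59658153867911 [-0.1580275  -0.15737644 -0.15635751 -0.14973868]
```

View pics/t2.png

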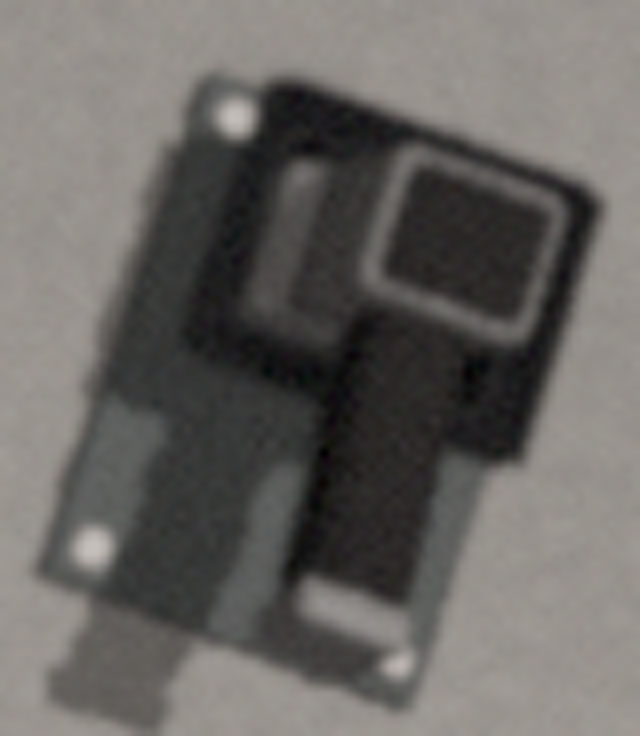

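```bash
cat >> h.py <<'E'
def goal(pos,Rm,verbose=True):
    s=manip.get_state(); R0=rot(s["ee_rot"]); 
    d=R0.inv().apply(np.asarray(pos)-s["position"])*100
    rv=np.degrees((R0.inv()*R.from_matrix(Rm)).as_rotvec())
    print("row:",np.round(d,2),np.round(rv,2),"|d|cm",np.linalg.norm(d).round(1),"ang",np.linalg.norm(rv).round(1))
def frame(x,z):
    x=np.array(x,float);x/=np.linalg.norm(x);z=np.array(z,float);z-=x*(x@z);z/=np.linalg.norm(z)
    return np.c_[x,np.cross(z,x),z]
def st():
    s=manip.get_state(); M=rot(s["ee_rot"]).as_matrix()
    print("t",round(s["clock"],3),"pos",s["position"].round(4),"x",M[:,0].round(3),"z",M[:,2].round(3),"q",s["qpos"].round(3),"F",s["contact_force"].round(1),"w",round(s["width"],4))
yaw=np.radians(-19.3)
xh=np.array([np.cos(yaw),np.sin(yaw),0]); yh=np.array([-xh[1],xh[0],0])
H=np.array([.471,-.293,0.])
E
python3 - <<'E'
from h import *
st()
for s in(1,-1): goal([H[0],H[1],.25],frame([0,0,-1],s*yh))
E
```

```text
t 0.2 pos [0.1587 0.5523 0.2308] x [-0.    -0.001 -1.   ] z [ 0.276  0.961 -0.001] q [ 1.17   0.276  1.506 -0.     1.361 -0.121] F [ 0.3  0.3 -0.4] w 0.0849
row: [ -1.85 -53.36 -72.62] [ 3.27 -0.06 -0.01] |d|cm 90.1 ang 3.3
row: [ -1.85 -53.36 -72.62] [-1.7673e+02  1.0000e-02 -1.0000e-01] |d|cm 90.1 ang 176.7
```

```bash
python3 -m crank '[[-1.9,-53.4,-72.6,3.3,0,0,8.5],[-1.9,-53.4,-72.6,3.3,0,0,8.5],[-1.9,-53.4,-72.6,3.3,0,0,8.5],[-1.9,-53.4,-72.6,3.3,0,0,8.5],[-1.9,-53.4,-72.6,3.3,0,0,8.5]]'; python3 - <<'E'
from h import *
st()
goal([H[0],H[1],.25],frame([0,0,-1],yh))
E
```

```text
clock: 0.82
position: [0.2675, 0.2578, 0.238]
ee_rot: [0.577, -0.409, 0.576, 0.409]
contact_force: [1.9, 0.3, 0.1]
width: 0.0851
t 0.825 pos [0.2675 0.2578 0.238 ] x [ 0.001  0.    -1.   ] z [0.33  0.944 0.001] q [ 0.58  -0.045  1.867 -0.     1.318 -0.655] F [1.9 0.3 0.1] w 0.0851
row: [ -1.19 -37.39 -45.28] [0.03 0.03 0.05] |d|cm 58.7 ang 0.1
```

```bash
python3 -m crank '[[-1.2,-37.4,-45.3,0,0,0,8.5],[-1.2,-37.4,-45.3,0,0,0,8.5],[-1.2,-37.4,-45.3,0,0,0,8.5],[-1.2,-37.4,-45.3,0,0,0,8.5],[-1.2,-37.4,-45.3,0,0,0,8.5]]'; python3 - <<'E'
from h import *
st()
goal([H[0],H[1],.25],frame([0,0,-1],yh))
E
```

```text
clock: 1.45
position: [0.3755, -0.0356, 0.2445]
ee_rot: [0.577, -0.409, 0.577, 0.409]
contact_force: [0.1, 0.6, 0.9]
width: 0.085
t 1.45 pos [ 0.3755 -0.0356  0.2445] x [ 0.001  0.    -1.   ] z [0.332 0.943 0.001] q [-2.800e-01 -4.000e-02  1.846e+00  1.000e-03  1.334e+00 -1.513e+00] F [0.1 0.6 0.9] w 0.085
row: [ -0.54 -17.55 -21.12] [-0.07  0.05  0.07] |d|cm 27.5 ang 0.1
```

```bash
python3 -m crank '[[-0.5,-17.6,-21.1,0,0,0,8.5],[-0.5,-17.6,-21.1,0,0,0,8.5],[-0.5,-17.6,-21.1,0,0,0,8.5],[-0.5,-17.6,-21.1,0,0,0,8.5],[-0.5,-17.6,-21.1,0,0,0,8.5]]'; python3 - <<'E'
from h import *
st()
goal([H[0],H[1],.25],frame([0,0,-1],yh))
for n in("top","side"):
    im=eyes.get_image(n)
    if n=="top": crop(im,"pics/top1.png",330,160,470,300,5)
    else: crop(im,"pics/side1.png",150,200,310,380,4)
    c=im and cloud(im)
    m=(c[...,0]>.44)&(c[...,0]<.51)&(c[...,1]>-.34)&(c[...,1]<-.25)&(c[...,2]>.116)&(c[...,2]<.13)
    print(n,m.sum())
E
```

```text
clock: 2.08
position: [0.4722, -0.2945, 0.2485]
ee_rot: [0.577, -0.408, 0.578, 0.408]
contact_force: [0.6, 1.4, -0.7]
width: 0.0847
t 2.075 pos [ 0.4722 -0.2945  0.2485] x [-0.    -0.001 -1.   ] z [ 0.334  0.943 -0.001] q [-6.820e-01  2.390e-01  1.514e+00 -1.000e-03  1.388e+00 -1.913e+00] F [ 0.6  1.4 -0.7] w 0.0847
row: [-0.15  0.16  0.1 ] [-0.18 -0.03  0.01] |d|cm 0.2 ang 0.2
top 321
side 510
```

View pics/side1.png

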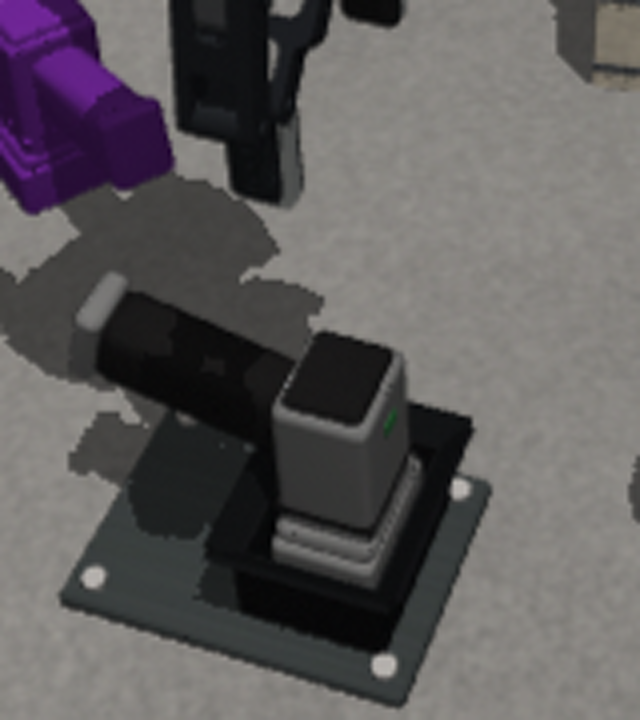

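```bash
python3 - <<'E'
from h import *
im=eyes.get_image("side"); s=manip.get_state(); M=rot(s["ee_rot"]).as_matrix()
for k in(-.0425,-.057,0,.0425): print(k,proj(im,s["position"]+k*M[:,2]-0.013*M[:,0]))
cv2.imwrite("pics/side2.png",im["color"]); cv2.imwrite("pics/top2.png",eyes.get_image("top")["color"])
E
```

```text
-0.0425 [[215.0805114  243.42091077]]
-0.057 [[210.37848858 251.28701224]]
0 [[227.94819078 221.8939809 ]]
0.0425 [[239.60331731 202.39514416]]
```

View pics/side2.png

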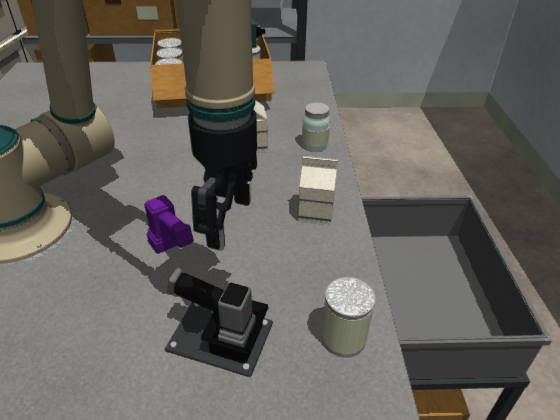

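View pics/top2.png

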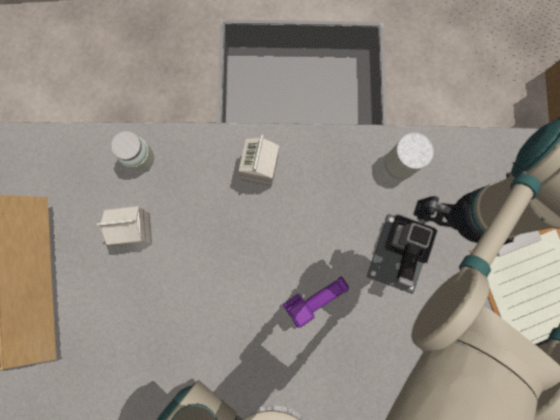

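```bash
python3 -m crank '[[5.5,0.1,0.1,0,0,0,8.5],[11,0.1,0.1,0,0,0,8.5],[15,0.1,0.1,0,0,0,8.5],[17,0.1,0.1,0,0,0,8.5],[17,0.1,0.1,0,0,0,8.5]]'; python3 - <<'E'
from h import *
st()
for n in("top","side"):
    im=eyes.get_image(n)
    if n=="top": crop(im,"pics/top3.png",330,160,470,300,4)
    else: crop(im,"pics/side3.png",150,200,310,380,4)
E
```

```text
clock: 2.9
position: [0.4693, -0.2871, 0.0782]
ee_rot: [0.576, -0.408, 0.577, 0.411]
contact_force: [0.5, 0.1, 0.2]
width: 0.0852
t 2.9 pos [ 0.4693 -0.2871  0.0782] x [-0.003  0.003 -1.   ] z [0.33  0.944 0.002] q [-0.676  0.371  1.78   0.     0.996 -1.911] F [0.5 0.1 0.2] w 0.0852
```

View pics/side3.png

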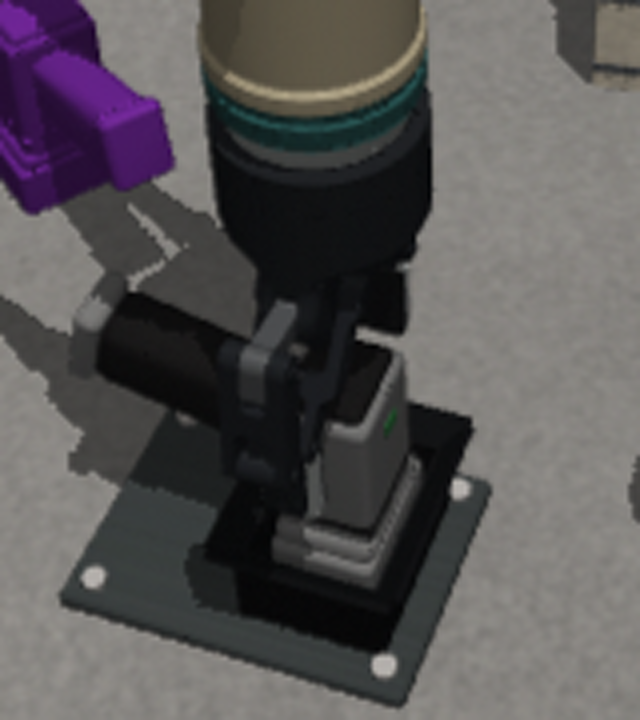

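View pics/top3.png

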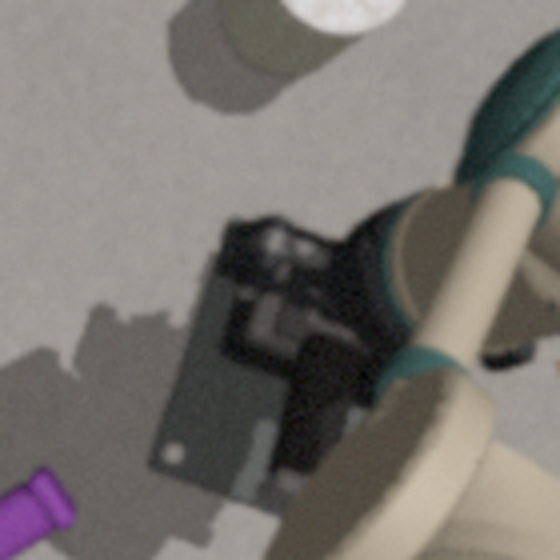

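```bash
python3 - <<'E'
from h import *
st(); st()
goal([H[0],H[1],.078],frame([0,0,-1],yh))
im=eyes.get_image("side"); c=cloud(im)
m=(c[...,0]>.45)&(c[...,0]<.51)&(c[...,1]>-.33)&(c[...,1]<-.26)&(c[...,2]>.06)&(c[...,2]<.112)
s=manip.get_state()
for k in(-.0425,0):
  p=np.array([s["position"][0],s["position"][1],.097])+k*yh; u=proj(im,p)[0]; print(k,u,(u-[150,200])*4)
# model head outline in crop coords
for a,b in [(.02,-.023),(-.02,-.023),(.02,.023),(-.02,.023)]:
  u=proj(im,H+a*xh+b*yh+[0,0,.122])[0]; print(a,b,(u-[150,200])*4)
E
```

```text
t 3.0 pos [ 0.4711 -0.289   0.0803] x [ 0.001 -0.001 -1.   ] z [ 0.33   0.944 -0.   ] q [-0.676  0.369  1.776  0.     0.996 -1.911] F [ 0.1 -1.   0.2] w 0.0852
t 3.0 pos [ 0.4711 -0.289   0.0803] x [ 0.001 -0.001 -1.   ] z [ 0.33   0.944 -0.   ] q [-0.676  0.369  1.776  0.     0.996 -1.911] F [ 0.1 -1.   0.2] w 0.0852
row: [ 0.23 -0.12 -0.39] [ 0.03 -0.01  0.07] |d|cm 0.5 ang 0.1
-0.0425 [223.70777232 322.37660466] [294.83108928 489.50641864]
0 [234.30055714 300.60789913] [337.20222855 402.43159653]
0.02 -0.023 [360.17840817 427.22980648]
-0.02 -0.023 [258.64805772 400.43689647]
0.02 0.023 [403.40796983 335.05879995]
-0.02 0.023 [305.98456738 310.62743175]
```

```bash
python3 -m crank '[[0.1,-0.3,-0.45,0,0,0,8.5],[0.1,-0.3,-0.45,0,0,0,8.5],[0.1,-0.3,-0.45,0,0,0,6.5],[0.1,-0.3,-0.45,0,0,0,5.5],[0.1,-0.3,-0.45,0,0,0,5.2]]' 50; python3 - <<'E'
from h import *
st()
for n in("top","side"):
    im=eyes.get_image(n)
    if n=="side": crop(im,"pics/side4.png",150,200,310,380,4)
st()
E
```

```text
clock: 3.68
position: [0.4721, -0.2948, 0.0782]
ee_rot: [0.577, -0.409, 0.577, 0.409]
contact_force: [1.0, 0.4, 0.9]
width: 0.0519
t 3.675 pos [ 0.4721 -0.2948  0.0782] x [-0.  0. -1.] z [0.331 0.944 0.   ] q [-0.683  0.377  1.769  0.     0.996 -1.917] F [1.  0.4 0.9] w 0.0519
t 3.775 pos [ 0.4721 -0.2948  0.0782] x [-0.  0. -1.] z [0.331 0.944 0.   ] q [-0.683  0.377  1.769  0.     0.996 -1.917] F [-0.9 -0.3  1.2] w 0.052
```

View pics/side4.png

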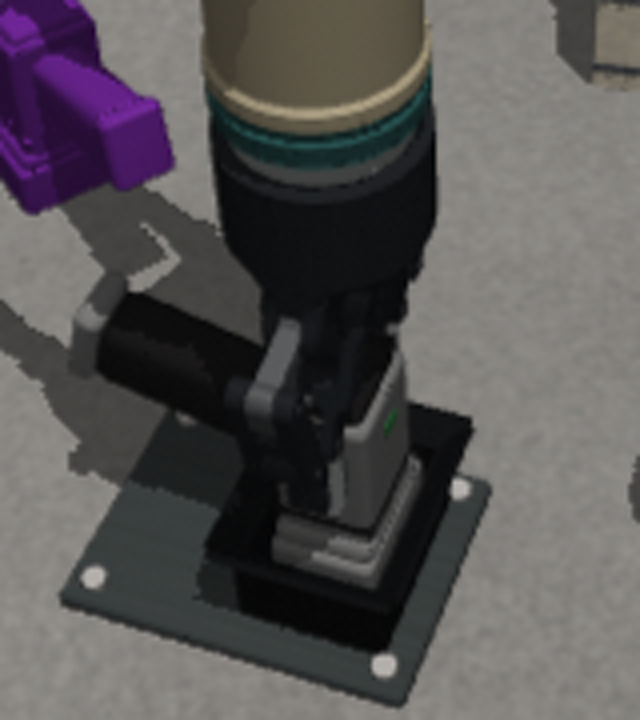

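```bash
python3 -m crank '[[0,0,0,0,0,0,4.4],[0,0,0,0,0,0,4],[0,0,0,0,0,0,4],[0,0,0,0,0,0,4]]' 60; python3 - <<'E'
from h import *
st()
E
```

```text
clock: 4.28
position: [0.4722, -0.2948, 0.0783]
ee_rot: [0.577, -0.409, 0.577, 0.409]
contact_force: [1.1, 1.3, 0.9]
width: 0.0453
t 4.275 pos [ 0.4722 -0.2948  0.0783] x [ 0.  0. -1.] z [0.331 0.944 0.   ] q [-0.683  0.377  1.769  0.     0.996 -1.917] F [1.1 1.3 0.9] w 0.0453
```

```bash
python3 -m crank '[[-2,0,0,0,0,0,4],[-6,0,0,0,0,0,4],[-12,0,0,0,0,0,4],[-18,0,0,0,0,0,4],[-24,0,0,0,0,0,4]]' 60; cat >> h.py <<'E'
xc=np.array([-.194,-.981,0]); xc/=np.linalg.norm(xc); yc=np.cross([0,0,1],xc)
C=np.array([.630,.027,0]); 
n=-np.sin(np.radians(40))*xc+np.cos(np.radians(40))*np.array([0,0,1])
stk=C-.018*xc+[0,0,.110]
E
python3 - <<'E'
from h import *
st()
print(stk,n)
P=stk+.164*n
goal(P+[0,0,.1],frame(-n,yc)); goal(P,frame(-n,yc))
for i in("side",): cv2.imwrite("pics/side5.png",eyes.get_image(i)["color"])
E
```

```text
clock: 4.9
position: [0.4717, -0.2947, 0.3195]
ee_rot: [0.577, -0.409, 0.577, 0.409]
contact_force: [1.1, -0.1, -0.9]
width: 0.0453
t 4.9 pos [ 0.4717 -0.2947  0.3195] x [-0.001  0.    -1.   ] z [0.331 0.944 0.   ] q [-0.683  0.212  1.378 -0.     1.552 -1.917] F [ 1.1 -0.1 -0.9] w 0.0453
[0.63349201 0.04465803 0.11      ] [0.12470098 0.63057559 0.76604444]
row: [-1.61 -2.54 47.82] [ 78.28  28.45 -32.89] |d|cm 47.9 ang 89.5
row: [ 8.39 -2.55 47.82] [ 78.28  28.45 -32.89] |d|cm 48.6 ang 89.5
```

View pics/side5.png

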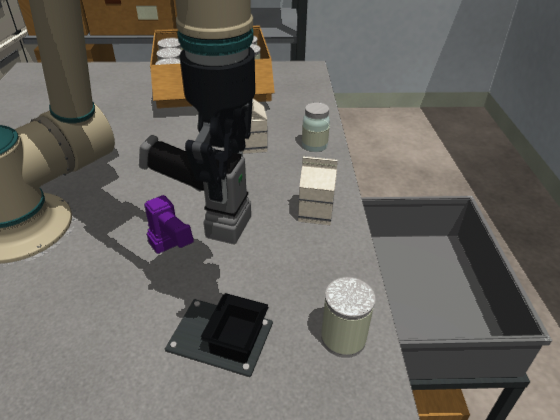

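Scanner is out (nose at ~(228,220)), cup empty and visible at (236,325). I'll measure the cup while it is clear.

```bash
python3 - <<'E'
from h import *
im=eyes.get_image("side"); crop(im,"pics/cupS.png",160,280,280,380,6)
t=eyes.get_image("top"); crop(t,"pics/cupT.png",355,195,455,305,6)
E
```

```text
(no output)
```

View pics/cupS.png

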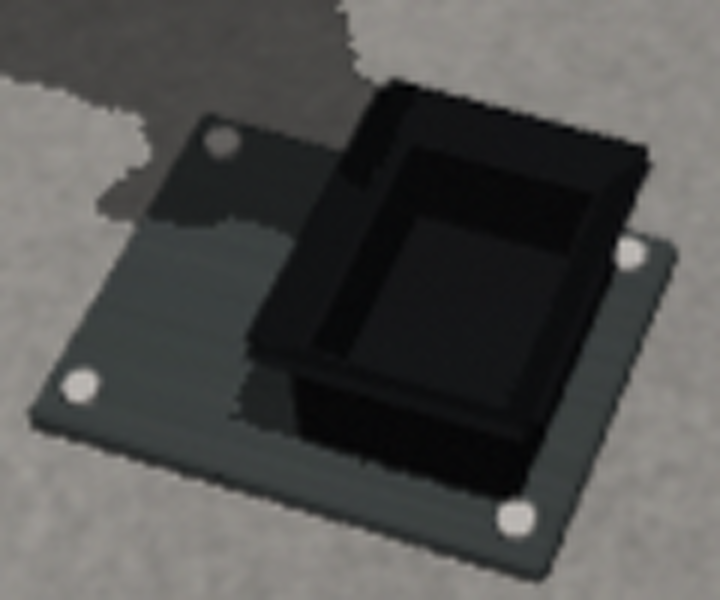

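View pics/cupT.png

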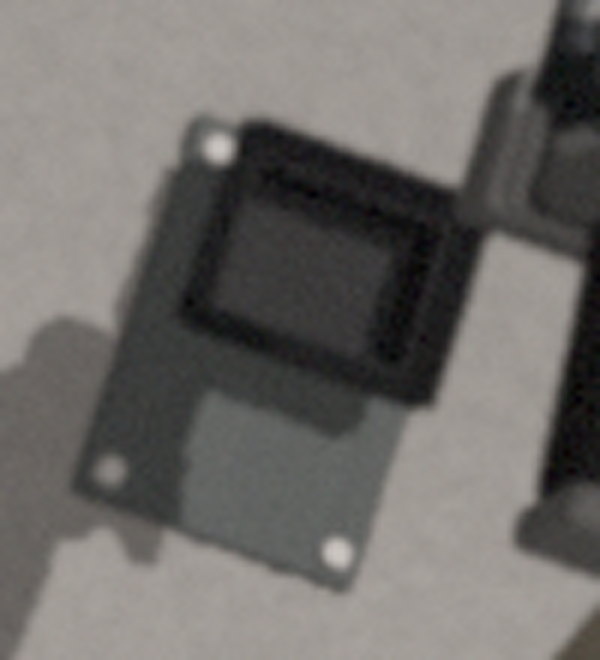

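```bash
python3 - <<'E'
from h import *
im=eyes.get_image("side"); t=eyes.get_image("top")
def rep(nm,im,off,s,pts,z):
    p=np.array([onplane(im,(u/s+off[0],v/s+off[1]),z)[0][:2] for u,v in pts])
    c=p.mean(0); print(nm,p.round(4).tolist(),"c",c.round(4),"s,t",(c@xh[:2]).round(4),(c@yh[:2]).round(4),"ang",[np.degrees(np.arctan2(d[1],d[0])).round(1) for d in (p[1]-p[0],p[2]-p[1],p[2]-p[3],p[3]-p[0])])
rep("S lip",im,(160,280),6,[(390,80),(650,150),(525,428),(248,346)],.056)
rep("S floor",im,(160,280),6,[(418,215),(570,255),(515,405),(352,360)],.014)
rep("T lip",t,(355,195),6,[(258,122),(482,205),(430,402),(183,318)],.056)
rep("S plate",im,(160,280),6,[(205,113),(678,245),(545,578),(30,418)],.008)
rep("S screws",im,(160,280),6,[(221,141),(629,252),(516,518),(80,385)],.008)
rep("T screws",t,(355,195),6,[(217,148),(337,553),(109,470)],.008)
s=manip.get_state();print(s["position"][:2]@xh[:2],s["position"][:2]@yh[:2])
E
```

```text
S lip [[0.4521, -0.2405], [0.5241, -0.2666], [0.4915, -0.3523], [0.4205, -0.3266]] c [ 0.472  -0.2965] s,t 0.5435 -0.1238 ang [np.float64(-19.9), np.float64(-110.8), np.float64(-19.9), np.float64(-110.1)]
S floor [[0.4582, -0.2547], [0.5014, -0.2695], [0.4869, -0.3176], [0.4425, -0.3024]] c [ 0.4722 -0.286 ] s,t 0.5402 -0.1139 ang [np.float64(-18.9), np.float64(-106.7), np.float64(-18.8), np.float64(-108.2)]
T lip [[0.5196, -0.2681], [0.4906, -0.3479], [0.421, -0.3264], [0.45, -0.2393]] c [ 0.4703 -0.2954] s,t 0.5415 -0.1234 ang [np.float64(-110.0), np.float64(162.9), np.float64(-108.4), np.float64(157.6)]
S plate [[0.3929, -0.2116], [0.5319, -0.2624], [0.4953, -0.3648], [0.3566, -0.3143]] c [ 0.4442 -0.2882] s,t 0.5145 -0.1252 ang [np.float64(-20.1), np.float64(-109.6), np.float64(-20.0), np.float64(-109.4)]
S screws [[0.3986, -0.2221], [0.5179, -0.2644], [0.4876, -0.3475], [0.3686, -0.3043]] c [ 0.4432 -0.2846] s,t 0.5124 -0.1221 ang [np.float64(-19.5), np.float64(-110.1), np.float64(-20.0), np.float64(-110.1)]Traceback (most recent call last):
  File "<stdin>", line 11, in <module>
  File "<stdin>", line 5, in rep
IndexError: index 3 is out of bounds for axis 0 with size 3
```

```bash
python3 -m crank '[[-1.6,-2.5,47.8,78.3,28.5,-32.9,4],[-1.6,-2.5,47.8,78.3,28.5,-32.9,4],[-1.6,-2.5,47.8,78.3,28.5,-32.9,4],[-1.6,-2.5,47.8,78.3,28.5,-32.9,4],[-1.6,-2.5,47.8,78.3,28.5,-32.9,4]]' 60; python3 - <<'E'
from h import *
st()
P=stk+.164*n
goal(P+[0,0,.1],frame(-n,yc))
E
```

```text
clock: 5.78
position: [0.5682, -0.0611, 0.323]
ee_rot: [0.65, -0.317, 0.687, 0.067]
contact_force: [0.7, 0.3, -1.5]
width: 0.0453
t 5.775 pos [ 0.5682 -0.0611  0.323 ] x [ 0.046 -0.349 -0.936] z [ 0.852  0.504 -0.146] q [-0.006  0.215  1.42  -0.358  1.461 -0.533] F [ 0.7  0.3 -1.5] w 0.0453
row: [-8.08 11.65 17.66] [ 40.41  13.59 -17.09] |d|cm 22.6 ang 45.9
```

```bash
python3 -m crank '[[-8.1,11.7,17.7,40.4,13.6,-17.1,4],[-8.1,11.7,17.7,40.4,13.6,-17.1,4],[-8.1,11.7,17.7,40.4,13.6,-17.1,4],[-8.1,11.7,17.7,40.4,13.6,-17.1,4],[-8.1,11.7,17.7,40.4,13.6,-17.1,4]]' 60; python3 - <<'E'
from h import *
st()
P=stk+.164*n
goal(P+[0,0,.1],frame(-n,yc)); goal(P+.04*n,frame(-n,yc)); goal(P,frame(-n,yc))
cv2.imwrite("pics/side6.png",eyes.get_image("side")["color"])
cv2.imwrite("pics/top6.png",eyes.get_image("top")["color"])
E
```

```text
clock: 6.4
position: [0.6554, 0.1527, 0.331]
ee_rot: [0.637, -0.18, 0.686, -0.302]
contact_force: [-1.2, -0.9, -2.2]
width: 0.0454
t 6.4 pos [0.6554 0.1527 0.331 ] x [-0.124 -0.632 -0.765] z [ 0.983 -0.186 -0.006] q [ 0.413  0.631  0.88  -0.62   1.996  0.442] F [-1.2 -0.9 -2.2] w 0.0454
row: [-0.04 -0.66 -0.06] [0.6  0.04 0.12] |d|cm 0.7 ang 0.6
row: [3.6  5.77 0.01] [0.6  0.04 0.12] |d|cm 6.8 ang 0.6
row: [7.6  5.78 0.  ] [0.6  0.04 0.12] |d|cm 9.6 ang 0.6
```

View pics/side6.png

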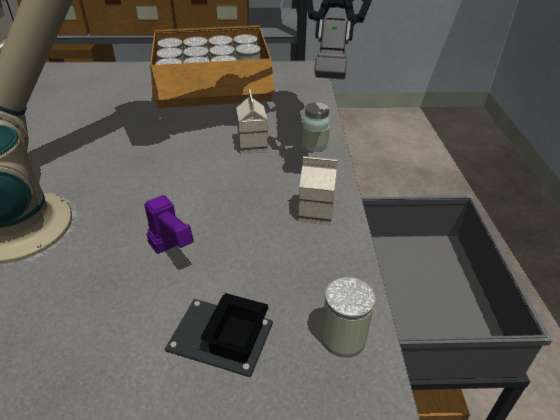

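View pics/top6.png

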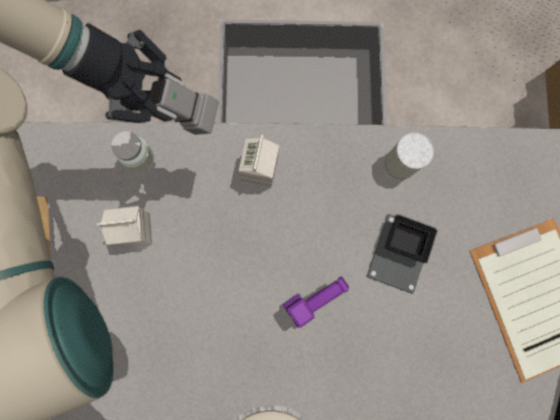

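```bash
python3 -m crank '[[2.5,3,0,0.5,0,0,4],[5,5.8,0,0.5,0,0,4],[7.6,5.8,0,0.5,0,0,4],[7.6,5.8,0,0.5,0,0,4],[7.6,5.8,0,0.5,0,0,4]]' 60; python3 - <<'E'
from h import *
st()
P=stk+.164*n
goal(P,frame(-n,yc))
S=eyes.get_image("side");T=eyes.get_image("top")
crop(S,"pics/side7.png",220,30,420,230,3)
crop(T,"pics/top7.png",60,40,320,240,3)
st()
# point cloud checks: carton roof plane; scanner
ct=cloud(T);cs=cloud(S)
# sticker panel points
pc=(ct-C); a=pc@xc; b=pc@yc; z=ct[...,2]
m=(a<-.006)&(a>-.03)&(abs(b)<.028)&(z>.09)&(z<.135)
p=ct[m]; c=p.mean(0); v=np.linalg.svd(p-c)[2][2]; v*=np.sign(v[2]); print("panel",len(p),c,v,n, "dist of stk to plane",(stk-c)@v)
E
```

```text
clock: 7.12
position: [0.6537, 0.143, 0.2447]
ee_rot: [0.641, -0.173, 0.682, -0.307]
contact_force: [-0.9, -0.1, -1.9]
width: 0.0453
t 7.125 pos [0.6537 0.143  0.2447] x [-0.119 -0.629 -0.768] z [ 0.98  -0.196  0.009] q [ 0.403  0.644  1.061 -0.582  1.824  0.567] F [-0.9 -0.1 -1.9] w 0.0453
row: [ 0.37  0.96 -0.08] [-0.45  0.31 -0.19] |d|cm 1.0 ang 0.6
t 7.225 pos [0.654  0.1437 0.2451] x [-0.118 -0.629 -0.769] z [ 0.981 -0.196  0.01 ] q [ 0.403  0.643  1.059 -0.582  1.824  0.568] F [-0.   0.5 -0.1] w 0.0455
panel 285 [0.63336519 0.04450264 0.11058101] [0.12168823 0.63438631 0.76337801] [0.12470098 0.63057559 0.76604444] dist of stk to plane -0.0003295216211862321
```

View pics/side7.png

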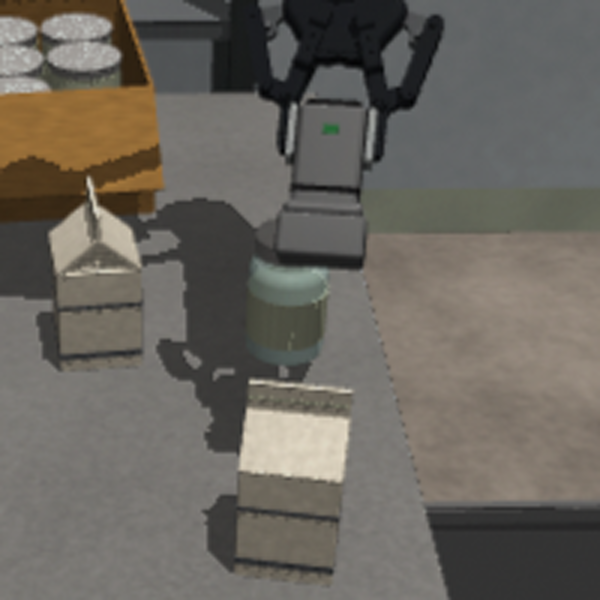

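View pics/top7.png

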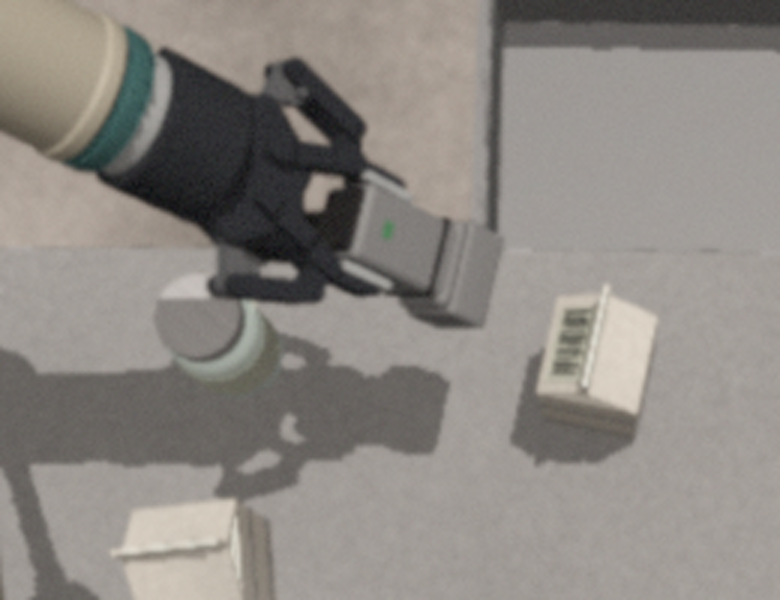

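```bash
python3 -m crank '[[0.3,0.9,-0.1,-0.4,0.3,-0.2,4],[0.3,0.9,-0.1,-0.4,0.3,-0.2,4],[0.3,0.9,-0.1,-0.4,0.3,-0.2,4],[0.3,0.9,-0.1,-0.4,0.3,-0.2,4]]' 60; python3 - <<'E'
from h import *
st()
P=stk+.164*n
goal(P,frame(-n,yc))
S=eyes.get_image("side");T=eyes.get_image("top")
st()
goal(P,frame(-n,yc))
xs=np.cross(yc,n); W=stk+.1*n
for nm,im in(("S",S),("T",T)):
    c=cloud(im); d=c-W; a=d@xs;b=d@yc;e=d@n
    m=(abs(a)<.06)&(abs(b)<.05)&(e>-.02)&(e<.12)
    for lab,lo,hi in(("nose",.004,.026),("head",.036,.06)):
        k=m&(e>lo)&(e<hi)&(a>.012)
        p=c[k]
        if len(p)<20: print(nm,lab,len(p)); continue
        cc=p.mean(0); v=np.linalg.svd(p-cc)[2][2]; v*=np.sign(v@xs)
        dd=p-W; print(nm,lab,len(p),"plane a",((cc-W)@xs).round(4),"b range",np.percentile(dd@yc,[2,98]).round(4),"normal in (xs,ys,n)",np.round([v@xs,v@yc,v@n],3))
    k=m&(a>.005); print(nm,"e min",np.percentile((c[k]-W)@n,[0.5,2]).round(4))
E
```

```text
clock: 7.72
position: [0.6537, 0.1486, 0.2356]
ee_rot: [0.638, -0.176, 0.685, -0.306]
contact_force: [0.4, 0.3, -2.2]
width: 0.0457
t 7.725 pos [0.6537 0.1486 0.2356] x [-0.125 -0.631 -0.765] z [ 0.981 -0.194 -0.   ] q [ 0.409  0.657  1.06  -0.579  1.824  0.572] F [ 0.4  0.3 -2.2] w 0.0457
row: [ 0.03 -0.04  0.03] [-0.   -0.01  0.06] |d|cm 0.1 ang 0.1
t 7.825 pos [0.6537 0.1486 0.2356] x [-0.125 -0.631 -0.765] z [ 0.981 -0.194 -0.   ] q [ 0.409  0.657  1.06  -0.579  1.824  0.572] F [ 0.  -0.  -1.8] w 0.0452
row: [ 0.03 -0.03  0.03] [-0.   -0.01  0.06] |d|cm 0.1 ang 0.1
S nose 323 plane a 0.0196 b range [-0.0268  0.0305] normal in (xs,ys,n) [ 1.    -0.011 -0.022]
S head 264 plane a 0.0174 b range [-0.0203  0.0239] normal in (xs,ys,n) [ 1.     0.006 -0.001]
S e min [-0.0016 -0.0008]
T nose 314 plane a 0.0183 b range [-0.0286  0.0286] normal in (xs,ys,n) [ 0.999 -0.027  0.019]
T head 281 plane a 0.0163 b range [-0.0222  0.0229] normal in (xs,ys,n) [ 1.    -0.01   0.013]
T e min [0.0015 0.0043]
```

```bash
python3 -m crank '[[0,-0.3,0,0,0,0,4],[0,-0.3,0,0,0,0,4],[0,-0.3,0,0,0,0,4],[0,-0.3,0,0,0,0,4],[0,-0.3,0,0,0,0,4]]' 60;  for i in 1 2 3 4; do python3 -m crank '[[0,0,0,0,0,0,4],[0,0,0,0,0,0,4],[0,0,0,0,0,0,4],[0,0,0,0,0,0,4],[0,0,0,0,0,0,4]]' 60 | head -2; done; python3 - <<'E'
from h import *
st()
P=stk+.164*n
goal(P,frame(-n,yc))
# go back: waypoint up, then to over holder
goal(P+[0,0,.1],frame(-n,yc))
G=np.array([.4722,-.2948,.0783])
goal(G+[0,0,.24],frame([0,0,-1],[.331,.944,0]))
T=eyes.get_image("top"); crop(T,"pics/top8.png",60,40,320,240,3)
E
```

```text
clock: 8.45
position: [0.6532, 0.1464, 0.2374]
ee_rot: [0.637, -0.176, 0.685, -0.306]
contact_force: [0.9, -0.5, -1.7]
width: 0.0451
clock: 9.07
position: [0.6532, 0.1463, 0.2375]
clock: 9.7
position: [0.6532, 0.1463, 0.2375]
clock: 10.32
position: [0.6532, 0.1463, 0.2375]
clock: 10.95
position: [0.6532, 0.1463, 0.2375]
t 10.95 pos [0.6532 0.1463 0.2375] x [-0.125 -0.631 -0.765] z [ 0.981 -0.194 -0.   ] q [ 0.407  0.653  1.062 -0.58   1.824  0.569] F [-0.1 -0.2 -1.7] w 0.0455
row: [0.02 0.26 0.04] [ 0.   -0.02  0.06] |d|cm 0.3 ang 0.1
row: [-7.63 -6.18  0.04] [ 0.   -0.02  0.06] |d|cm 9.8 ang 0.1
row: [ 23.93 -41.01  -9.19] [-78.27 -28.55  32.89] |d|cm 48.4 ang 89.6
```

```bash
python3 -m crank '[[-4,-3,0,0,0,0,4],[-7.6,-6.2,0,0,0,0,4],[-7.6,-6.2,0,0,0,0,4],[-7.6,-6.2,0,0,0,0,4]]' 60; python3 - <<'E'
from h import *
st()
G=np.array([.4722,-.2948,.0783])
goal(G+[0,0,.24],frame([0,0,-1],[.331,.944,0]))
E
```

```text
clock: 11.5
position: [0.6533, 0.1479, 0.3348]
ee_rot: [0.637, -0.176, 0.685, -0.305]
contact_force: [-0.3, -0.1, -2.8]
width: 0.0455
t 11.5 pos [0.6533 0.1479 0.3348] x [-0.126 -0.631 -0.766] z [ 0.981 -0.194 -0.001] q [ 0.408  0.623  0.885 -0.62   1.996  0.446] F [-0.3 -0.1 -2.8] w 0.0455
row: [ 31.47 -34.87  -9.18] [-78.24 -28.57  32.83] |d|cm 47.9 ang 89.5
```

```bash
python3 -m crank '[[31.5,-34.9,-9.2,-78.2,-28.6,32.8,4],[31.5,-34.9,-9.2,-78.2,-28.6,32.8,4],[31.5,-34.9,-9.2,-78.2,-28.6,32.8,4],[31.5,-34.9,-9.2,-78.2,-28.6,32.8,4],[31.5,-34.9,-9.2,-78.2,-28.6,32.8,4]]' 60; python3 - <<'E'
from h import *
st()
G=np.array([.4722,-.2948,.0783])
goal(G+[0,0,.24],frame([0,0,-1],[.331,.944,0]))
E
```

```text
clock: 12.12
position: [0.5404, -0.1247, 0.3233]
ee_rot: [0.649, -0.33, 0.677, 0.105]
contact_force: [1.1, -0.0, -3.2]
width: 0.0455
t 12.125 pos [ 0.5404 -0.1247  0.3233] x [ 0.061 -0.311 -0.948] z [ 0.81   0.571 -0.135] q [-0.156  0.156  1.486 -0.307  1.394 -0.753] F [ 1.1 -0.  -3.2] w 0.0455
row: [  5.34  -8.79 -15.17] [-34.03 -12.63  13.87] |d|cm 18.3 ang 38.9
```

```bash
python3 -m crank '[[5.3,-8.8,-15.2,-34,-12.6,13.9,4],[5.3,-8.8,-15.2,-34,-12.6,13.9,4],[5.3,-8.8,-15.2,-34,-12.6,13.9,4],[5.3,-8.8,-15.2,-34,-12.6,13.9,4],[5.3,-8.8,-15.2,-34,-12.6,13.9,4]]' 60; python3 - <<'E'
from h import *
eyes.get_image("top");st()
G=np.array([.4722,-.2948,.0783])
goal(G+[0,0,.24],frame([0,0,-1],[.331,.944,0]))
goal(G+[0,0,.06],frame([0,0,-1],[.331,.944,0]))
E
```

```text
clock: 12.75
position: [0.4716, -0.2967, 0.3178]
ee_rot: [0.578, -0.406, 0.579, 0.407]
contact_force: [0.8, -0.1, -2.0]
width: 0.0457
t 12.8 pos [ 0.4723 -0.2959  0.3176] x [-0.002  0.002 -1.   ] z [0.337 0.941 0.001] q [-0.685  0.215  1.379  0.     1.55  -1.911] F [ 0.4 -0.7 -1.5] w 0.0454
row: [-0.07  0.05  0.1 ] [-0.39  0.06 -0.11] |d|cm 0.1 ang 0.4
row: [1.793e+01 1.000e-02 8.000e-02] [-0.39  0.06 -0.11] |d|cm 17.9 ang 0.4
```

```bash
python3 -m crank '[[6,0,0.1,-0.4,0,-0.1,4],[12,0,0.1,-0.4,0,-0.1,4],[17.9,0,0.1,-0.4,0,-0.1,4],[17.9,0,0.1,-0.4,0,-0.1,4],[17.9,0,0.1,-0.4,0,-0.1,4]]' 60; python3 - <<'E'
from h import *
S=eyes.get_image("side");st()
G=np.array([.4722,-.2948,.0783])
goal(G+[0,0,.06],frame([0,0,-1],[.331,.944,0]))
goal(G,frame([0,0,-1],[.331,.944,0]))
crop(S,"pics/side9.png",150,200,310,380,4)
E
```

```text
clock: 13.42
position: [0.476, -0.2932, 0.143]
ee_rot: [0.577, -0.412, 0.575, 0.407]
contact_force: [0.1, -0.1, -0.8]
width: 0.0455
t 13.475 pos [ 0.4767 -0.2938  0.144 ] x [ 0.009 -0.006 -1.   ] z [ 0.329  0.944 -0.003] q [-6.770e-01  3.110e-01  1.683e+00  1.000e-03  1.137e+00 -1.914e+00] F [-0.4  1.  -1.7] w 0.0454
row: [ 0.57  0.4  -0.24] [ 0.14 -0.14  0.6 ] |d|cm 0.7 ang 0.6
row: [ 6.57  0.46 -0.22] [ 0.14 -0.14  0.6 ] |d|cm 6.6 ang 0.6
```

View pics/side9.png

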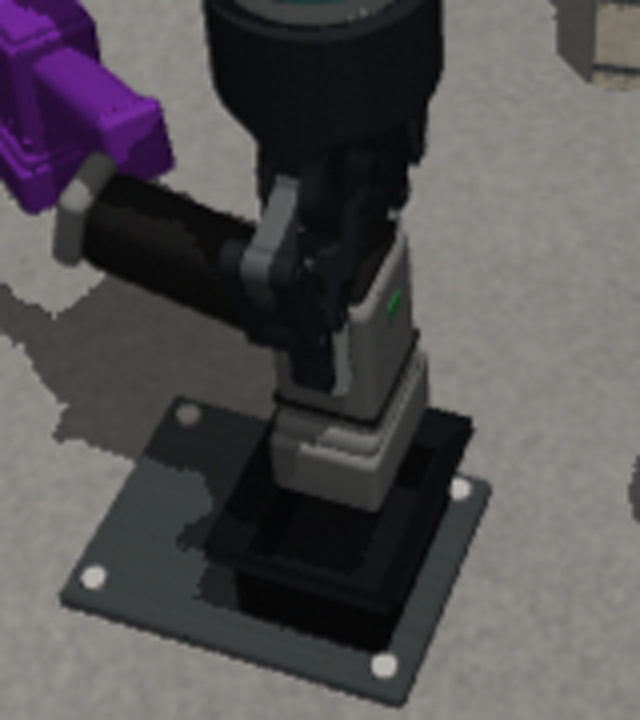

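```bash
python3 -m crank '[[0.5,0.4,-0.2,0.1,-0.1,0.6,4],[0.5,0.4,-0.2,0.1,-0.1,0.6,4],[0.5,0.4,-0.2,0.1,-0.1,0.6,4]]' 60; python3 - <<'E'
from h import *
eyes.get_image("side");eyes.get_image("side");st()
G=np.array([.4722,-.2948,.0783])
goal(G,frame([0,0,-1],[.331,.944,0]))
E
```

```text
clock: 13.85
position: [0.4708, -0.2937, 0.1373]
ee_rot: [0.576, -0.408, 0.577, 0.41]
contact_force: [-0.5, 0.4, -1.3]
width: 0.0454
t 13.95 pos [ 0.4707 -0.2936  0.137 ] x [-0.003  0.002 -1.   ] z [0.331 0.944 0.001] q [-6.830e-01  3.170e-01  1.693e+00 -1.000e-03  1.136e+00 -1.916e+00] F [-0.5 -0.4 -1.9] w 0.0454
row: [ 5.87 -0.2  -0.07] [ 0.01  0.04 -0.21] |d|cm 5.9 ang 0.2
```

```bash
python3 -m crank '[[1.5,-0.2,-0.1,0,0,-0.2,4],[3,-0.2,-0.1,0,0,-0.2,4],[4.2,-0.2,-0.1,0,0,-0.2,4],[5.2,-0.2,-0.1,0,0,-0.2,4],[5.2,-0.2,-0.1,0,0,-0.2,4]]' 60; python3 - <<'E'
from h import *
S=eyes.get_image("side");st()
G=np.array([.4722,-.2948,.0783])
goal(G,frame([0,0,-1],[.331,.944,0]))
crop(S,"pics/side10.png",150,200,310,380,4)
E
```

```text
clock: 14.58
position: [0.4714, -0.2944, 0.0834]
ee_rot: [0.577, -0.408, 0.577, 0.41]
contact_force: [0.2, -0.2, -1.7]
width: 0.0455
t 14.625 pos [ 0.4718 -0.2948  0.0841] x [-0.001  0.002 -1.   ] z [0.331 0.944 0.001] q [-6.840e-01  3.710e-01  1.761e+00  1.000e-03  1.012e+00 -1.918e+00] F [ 0.1  0.3 -2.3] w 0.0455
row: [ 0.58 -0.04  0.01] [ 0.02  0.07 -0.1 ] |d|cm 0.6 ang 0.1
```

View pics/side10.png

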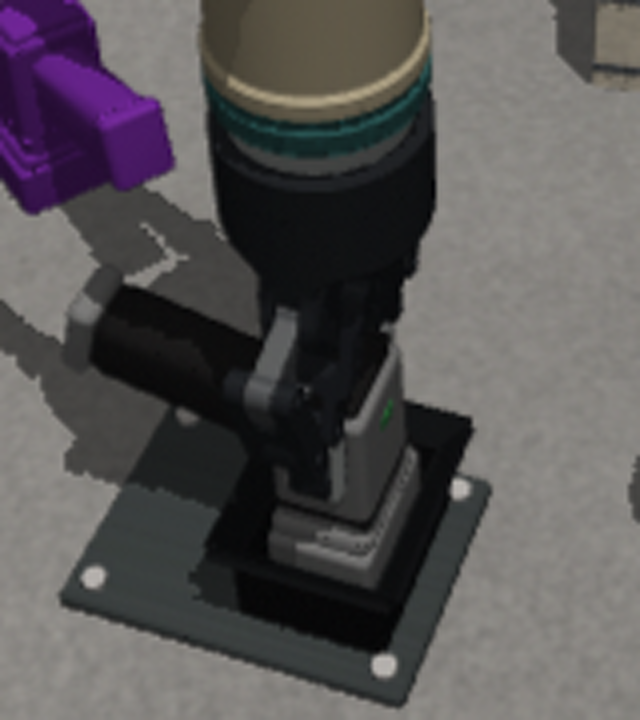

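The nose is inside the cup and nothing is touching. I'll lower the last 5 mm and release.

```bash
python3 -m crank '[[0.3,0,0,0,0,0,4],[0.5,0,0,0,0,0,4],[0.55,0,0,0,0,0,4],[0.55,0,0,0,0,0,4]]' 60; python3 - <<'E'
from h import *
eyes.get_image("side");st()
E
```

```text
clock: 15.12
position: [0.472, -0.295, 0.0792]
ee_rot: [0.577, -0.409, 0.577, 0.409]
contact_force: [-0.4, -0.3, -1.6]
width: 0.0456
t 15.175 pos [ 0.472  -0.295   0.0792] x [-0.     0.001 -1.   ] z [0.331 0.944 0.001] q [-6.840e-01  3.760e-01  1.767e+00  1.000e-03  1.000e+00 -1.918e+00] F [ 0.7 -1.  -0.8] w 0.0454
```

```bash
python3 -m crank '[[0.1,0,0,0,0,0,4],[0.1,0,0,0,0,0,4],[0.1,0,0,0,0,0,4.8],[0.1,0,0,0,0,0,5.2],[0.1,0,0,0,0,0,6]]' 30; python3 -m crank '[[0,0,0,0,0,0,7],[0,0,0,0,0,0,8.5],[0,0,0,0,0,0,8.5],[-1,0,0,0,0,0,8.5],[-3,0,0,0,0,0,8.5]]';python3 - <<'E'
from h import *
S=eyes.get_image("side");st()
crop(S,"pics/side11.png",150,200,310,380,4)
E
```

```text
clock: 15.8
position: [0.472, -0.295, 0.0781]
ee_rot: [0.577, -0.409, 0.577, 0.409]
contact_force: [0.8, 0.5, 0.2]
width: 0.0599
clock: 16.42
position: [0.4715, -0.2946, 0.1082]
ee_rot: [0.577, -0.408, 0.577, 0.41]
contact_force: [1.2, -0.1, 0.5]
width: 0.0851
t 16.475 pos [ 0.4733 -0.296   0.1114] x [ 0.003 -0.002 -1.   ] z [ 0.331  0.944 -0.001] q [-6.840e-01  3.420e-01  1.726e+00  1.000e-03  1.070e+00 -1.918e+00] F [ 0.7 -1.9  2.1] w 0.0852
```

View pics/side11.png

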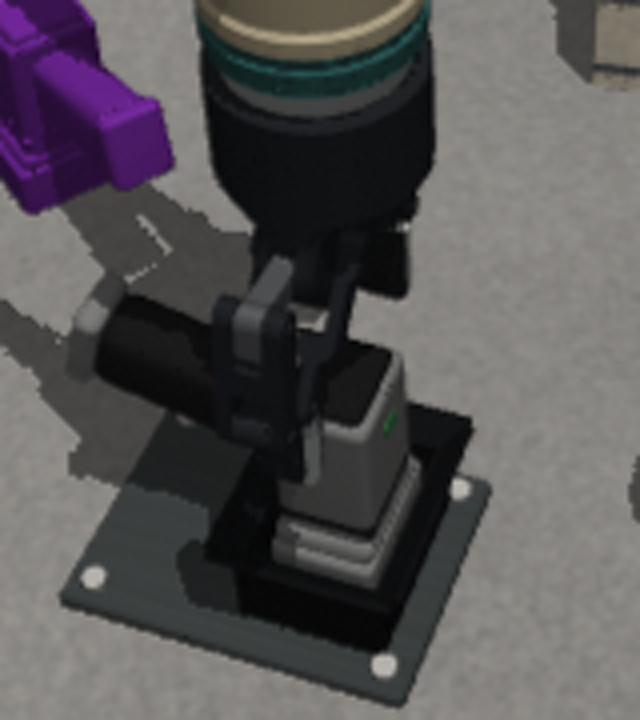

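```bash
python3 -m crank '[[-6,0,0,0,0,0,8.5],[-12,0,0,0,0,0,8.5],[-18,0,0,0,0,0,7],[-18,0,0,0,0,0,5],[-18,0,0,0,0,0,5]]';python3 - <<'E'
from h import *
S=eyes.get_image("side");T=eyes.get_image("top");st()
ct=cloud(T); cs=cloud(S)
for uv in [(222,110),(222,24),(383,110),(383,24)]: print("tote",onplane(T,uv,-.04)[0])
m=(ct[...,0]>.75)&(ct[...,2]>-.06)&(ct[...,2]<-.025); p=ct[m]; print(len(p),np.percentile(p,[1,99],axis=0))
d=np.array([yc[0],yc[1],0])
print("d",d)
# carton check
p=ct[(np.abs(ct-C)[...,:2].max(-1)<.06)&(ct[...,2]>.13)]; print("seam",p.mean(0))
m=(ct[...,0]>.25)&(ct[...,0]<.5)&(ct[...,1]>-.16)&(ct[...,1]<.1)&(ct[...,2]>.015);p=ct[m]; print("purple",np.percentile(p,[1,99],axis=0))
A=C-d*.11+[0,0,.03]; F=frame(d*.7071-np.array([0,0,.7071]),-xc)
goal(A+[0,0,.2],F);
crop(S,"pics/side12.png",150,200,310,380,3)
E
```

```text
clock: 17.1
position: [0.4717, -0.2949, 0.2878]
ee_rot: [0.577, -0.409, 0.577, 0.41]
contact_force: [-0.4, 0.7, -0.1]
width: 0.0501
t 17.2 pos [ 0.4713 -0.2945  0.2862] x [-0.003  0.003 -1.   ] z [0.331 0.944 0.002] q [-6.840e-01  2.240e-01  1.442e+00  1.000e-03  1.480e+00 -1.918e+00] F [ 0.8  0.4 -1.3] w 0.0498
tote [ 0.78428743  0.12121162 -0.04      ]
tote [ 1.01026856  0.12787216 -0.04      ]
tote [ 0.79046173 -0.26762025 -0.04      ]
tote [ 1.01906132 -0.27603586 -0.04      ]
2356 [[ 0.75885548 -0.276739   -0.05866645]
 [ 1.02660851  0.13447516 -0.03797061]]
d [ 0.98100147 -0.19400029  0.        ]
seam [0.62876275 0.02858248 0.14121512]
purple [[ 0.29409869 -0.15919474  0.08523012]
 [ 0.39026155  0.00566135  1.01945827]]
row: [ 5.72  6.51 34.03] [ -7.76  -3.06 -45.16] |d|cm 35.1 ang 45.9
```

View pics/side12.png

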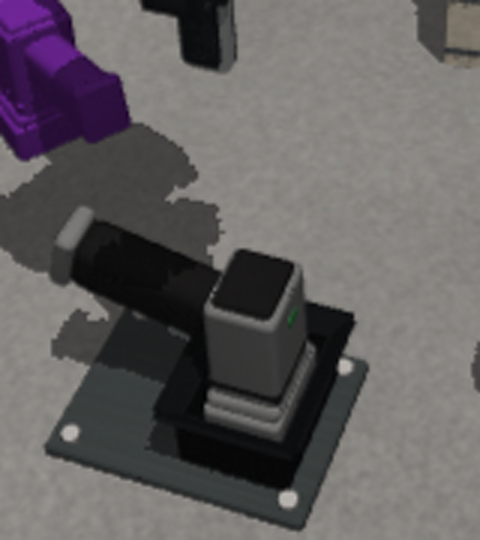

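```bash
python3 -m crank '[[5.7,6.5,34,-7.8,-3.1,-45.2,5],[5.7,6.5,34,-7.8,-3.1,-45.2,5],[5.7,6.5,34,-7.8,-3.1,-45.2,5],[5.7,6.5,34,-7.8,-3.1,-45.2,5],[5.7,6.5,34,-7.8,-3.1,-45.2,5]]'; python3 - <<'E'
from h import *
eyes.get_image("side");st()
d=np.array([yc[0],yc[1],0])
A=C-d*.11+[0,0,.03]; F=frame(d*.7071-np.array([0,0,.7071]),-xc)
goal(A+[0,0,.2],F);goal(A,F)
E
```

```text
clock: 17.82
position: [0.5044, -0.0381, 0.2356]
ee_rot: [0.668, -0.613, 0.361, 0.216]
contact_force: [0.4, -0.8, -0.4]
width: 0.0499
t 17.875 pos [ 0.5049 -0.0366  0.2352] x [ 0.646 -0.153 -0.748] z [ 0.217  0.976 -0.012] q [-0.188 -0.128  2.195 -0.086  0.35  -1.475] F [-1.8  0.5 -1.3] w 0.0501
row: [0.2  0.4  8.67] [-0.5  -1.45 -3.41] |d|cm 8.7 ang 3.7
row: [15.15 13.68  8.91] [-0.5  -1.45 -3.41] |d|cm 22.3 ang 3.7
```

```bash
cat >> h.py <<'E'
Rz=lambda a:R.from_euler('z',a); Ry=lambda a:R.from_euler('y',a)
def fk(q,p):
    h,off,L1,L2,Lt,e=p
    r1=Rz(q[0]); r2=r1*Ry(q[1]); r3=r2*Ry(q[2]); r4=r3*Rz(q[3]); r5=r4*Ry(q[4]); 
    P=np.array([0,0,h])+r1.apply([0,off,0])+r2.apply([0,0,L1])+r3.apply([e,0,L2])+r5.apply([0,0,Lt])
    r6=r5*Rz(q[5])
    return P,r6
E
python3 - <<'E'
from h import *
from scipy.optimize import least_squares
D=[([1.17,.276,1.506,0,1.361,-.121],[.1587,.5523,.2308]),
([.58,-.045,1.867,0,1.318,-.655],[.2675,.2578,.238]),
([-.683,.377,1.769,0,.996,-1.917],[.4722,-.2948,.0783]),
([-.683,.212,1.378,0,1.552,-1.917],[.4717,-.2947,.3195]),
([-.006,.215,1.42,-.358,1.461,-.533],[.5682,-.0611,.323]),
([.413,.631,.88,-.62,1.996,.442],[.6554,.1527,.331]),
([.407,.653,1.062,-.58,1.824,.569],[.6532,.1463,.2375]),
([-.188,-.128,2.195,-.086,.35,-1.475],[.5049,-.0366,.2352]),
([-.156,.156,1.486,-.307,1.394,-.753],[.5404,-.1247,.3233])]
f=lambda p:np.concatenate([fk(q,p)[0]-x for q,x in D])
s=least_squares(f,[.3,.07,.4,.4,.2,0]); print(s.x.round(4),np.abs(s.fun).max())
r=fk(D[2][0],s.x)[1].as_matrix(); print(r.round(2)) # tool x=(0,0,-1), z=(.331,.944,0)
np.save("kin.npy",s.x)
E
```

```text
[0.1357 0.0692 0.6299 0.4209 0.3642 0.0599] 0.000458531631319703
[[-0.33 -0.94 -0.  ]
 [-0.94  0.33  0.  ]
 [-0.    0.   -1.  ]]
```

```bash
cat >> h.py <<'E'
from scipy.optimize import least_squares
try: kin=np.load("kin.npy")
except Exception: kin=None
LO=np.array([-2.89,-.75,.22,-1.18,.11,-2.7]);HI=np.array([2.89,2.08,2.7,4.32,2.71,2.7])
def ik(P,F,q0):
    Rt=R.from_matrix(np.c_[-F[:,2],F[:,1],F[:,0]])
    def f(q):
        p,r=fk(q,kin); return np.r_[(p-P)*5,(Rt.inv()*r).as_rotvec()]
    s=least_squares(f,np.clip(q0,LO+1e-3,HI-1e-3),bounds=(LO,HI)); return s.x,np.abs(s.fun).max()
E
python3 - <<'E'
from h import *
d=np.array([yc[0],yc[1],0]); q0=manip.get_state()["qpos"]
for tilt in(45,35,30,25):
  t=np.radians(tilt); F=frame(d*np.sin(t)-np.array([0,0,np.cos(t)]),-xc)
  for z in(.2,.03):
   for k in(-.11,-.06,0,.05,.1):
    q,e=ik(C+d*k+[0,0,z],F,q0); print(tilt,z,k,q.round(2),round(e,4))
E
```

```text
45 0.2 -0.11 [ 0.11 -0.02  2.26 -1.    0.25 -0.37] 0.0
45 0.2 -0.06 [ 0.06  0.05  2.19 -0.93  0.22 -0.47] 0.0
45 0.2 0 [ 0.02  0.13  2.09 -0.81  0.21 -0.61] 0.0
45 0.2 0.05 [-0.    0.19  2.01 -0.69  0.21 -0.76] 0.0
45 0.2 0.1 [-0.02  0.26  1.91 -0.57  0.23 -0.9 ] 0.0
45 0.03 -0.11 [ 0.03  0.26  2.3  -1.18  0.11 -0.2 ] 0.2419
45 0.03 -0.06 [ 0.01  0.32  2.22 -1.18  0.11 -0.22] 0.2217
45 0.03 0 [-0.01  0.38  2.13 -1.18  0.11 -0.24] 0.1934
45 0.03 0.05 [-0.02  0.44  2.05 -1.18  0.11 -0.25] 0.1669
45 0.03 0.1 [-0.03  0.49  1.97 -1.18  0.11 -0.26] 0.1381
35 0.2 -0.11 [ 0.06 -0.01  2.12 -0.33  0.46 -1.06] 0.0
35 0.2 -0.06 [ 0.03  0.06  2.05 -0.29  0.45 -1.12] 0.0
35 0.2 0 [-0.    0.14  1.95 -0.25  0.46 -1.19] 0.0
35 0.2 0.05 [-0.02  0.21  1.86 -0.21  0.48 -1.24] 0.0
35 0.2 0.1 [-0.04  0.28  1.76 -0.18  0.5  -1.28] 0.0
35 0.03 -0.11 [ 0.03  0.28  2.3  -1.18  0.12 -0.19] 0.0881
35 0.03 -0.06 [ 0.01  0.34  2.23 -1.18  0.11 -0.22] 0.0653
35 0.03 0 [-0.01  0.4   2.13 -1.18  0.11 -0.24] 0.0347
35 0.03 0.05 [-0.02  0.45  2.06 -1.18  0.11 -0.25] 0.0067
35 0.03 0.1 [-0.04  0.49  1.96 -0.8   0.12 -0
[... 393 characters left out ...]
0 0.03 0 [-0.02  0.4   2.1  -0.59  0.16 -0.83] 0.0
30 0.03 0.05 [-0.03  0.44  1.99 -0.41  0.2  -1.03] 0.0
30 0.03 0.1 [-0.05  0.49  1.88 -0.29  0.26 -1.16] 0.0
25 0.2 -0.11 [ 0.02  0.03  1.99 -0.14  0.7  -1.26] 0.0
25 0.2 -0.06 [-0.    0.1   1.91 -0.13  0.71 -1.3 ] 0.0
25 0.2 0 [-0.03  0.19  1.8  -0.11  0.73 -1.34] 0.0
25 0.2 0.05 [-0.04  0.26  1.71 -0.09  0.75 -1.36] 0.0
25 0.2 0.1 [-0.06  0.32  1.6  -0.08  0.78 -1.38] 0.0
25 0.03 -0.11 [ 0.02  0.29  2.24 -0.47  0.21 -0.91] 0.0
25 0.03 -0.06 [-0.    0.34  2.14 -0.34  0.24 -1.06] 0.0
25 0.03 0 [-0.03  0.4   2.02 -0.25  0.3  -1.18] 0.0
25 0.03 0.05 [-0.04  0.45  1.92 -0.19  0.35 -1.25] 0.0
25 0.03 0.1 [-0.06  0.5   1.81 -0.15  0.4  -1.3 ] 0.0
```

```bash
python3 - <<'E'
from h import *
d=np.array([yc[0],yc[1],0]); q0=manip.get_state()["qpos"]
for tilt in(30,33):
  t=np.radians(tilt); F=frame(d*np.sin(t)-np.array([0,0,np.cos(t)]),-xc)
  for z in(.12,.045,.04):
   q=q0
   for k in(-.11,-.07,-.03,.02,.07,.12):
    q,e=ik(C+d*k+[0,0,z],F,q); print(tilt,z,k,q.round(2),round(e,4))
E
```

```text
30 0.12 -0.11 [ 0.04  0.12  2.19 -0.35  0.35 -1.03] 0.0
30 0.12 -0.07 [ 0.02  0.17  2.12 -0.31  0.36 -1.1 ] 0.0
30 0.12 -0.03 [-0.    0.22  2.05 -0.27  0.37 -1.16] 0.0
30 0.12 0.02 [-0.02  0.28  1.95 -0.22  0.4  -1.22] 0.0
30 0.12 0.07 [-0.04  0.34  1.85 -0.18  0.44 -1.27] 0.0
30 0.12 0.12 [-0.05  0.4   1.75 -0.15  0.48 -1.31] 0.0
30 0.045 -0.11 [ 0.04  0.26  2.29 -1.    0.14 -0.36] 0.0
30 0.045 -0.07 [ 0.02  0.3   2.22 -0.77  0.15 -0.62] 0.0
30 0.045 -0.03 [-0.    0.34  2.14 -0.59  0.17 -0.82] 0.0
30 0.045 0.02 [-0.02  0.39  2.04 -0.42  0.21 -1.01] 0.0
30 0.045 0.07 [-0.04  0.44  1.93 -0.31  0.26 -1.14] 0.0
30 0.045 0.12 [-0.05  0.49  1.83 -0.23  0.31 -1.23] 0.0
30 0.04 -0.11 [ 0.04  0.27  2.3  -1.12  0.13 -0.25] 0.0
30 0.04 -0.07 [ 0.02  0.31  2.22 -0.85  0.14 -0.54] 0.0
30 0.04 -0.03 [-0.    0.35  2.15 -0.64  0.16 -0.77] 0.0
30 0.04 0.02 [-0.02  0.4   2.04 -0.44  0.2  -0.98] 0.0
30 0.04 0.07 [-0.04  0.45  1.94 -0.32  0.25 -1.12] 0.0
30 0.04 0.12 [-0.05  0.5   1.83 -0.24  0.3  -1.22] 0.0
33 0.12 -0.11 [ 0.05  0.11  2.23 -0.52  0.27 -0.86] 0.0
33 0.12 -0.07 [ 0.03  0.16  2.16 -0.45 
[... 224 characters left out ...]
39 -1.25] 0.0
33 0.045 -0.11 [ 0.04  0.26  2.3  -1.18  0.13 -0.19] 0.0344
33 0.045 -0.07 [ 0.02  0.3   2.24 -1.18  0.12 -0.21] 0.0173
33 0.045 -0.03 [ 0.01  0.34  2.18 -1.15  0.12 -0.25] 0.0
33 0.045 0.02 [-0.02  0.39  2.08 -0.78  0.14 -0.65] 0.0
33 0.045 0.07 [-0.03  0.44  1.98 -0.52  0.18 -0.92] 0.0
33 0.045 0.12 [-0.05  0.49  1.87 -0.36  0.22 -1.09] 0.0
33 0.04 -0.11 [ 0.04  0.27  2.3  -1.18  0.13 -0.19] 0.0421
33 0.04 -0.07 [ 0.02  0.31  2.24 -1.18  0.12 -0.21] 0.0246
33 0.04 -0.03 [ 0.    0.35  2.18 -1.18  0.12 -0.22] 0.0053
33 0.04 0.02 [-0.02  0.4   2.09 -0.85  0.13 -0.57] 0.0
33 0.04 0.07 [-0.03  0.45  1.98 -0.56  0.17 -0.88] 0.0
33 0.04 0.12 [-0.05  0.5   1.87 -0.38  0.21 -1.07] 0.0
```

```bash
cat >> h.py <<'E'
dd=np.array([yc[0],yc[1],0]); t30=np.radians(30); F30=frame(dd*np.sin(t30)-np.array([0,0,np.cos(t30)]),-xc)
def push(k,z): goal(C+dd*k+[0,0,z],F30)
def where():
    s=manip.get_state(); p=s["position"]-C; print("k",(p@dd).round(4),"lat",(p@xc).round(4),"z",s["position"][2].round(4))
E
python3 - <<'E'
from h import *
st();push(-.085,.15)
E
```

```text
t 17.875 pos [ 0.5049 -0.0366  0.2352] x [ 0.646 -0.153 -0.748] z [ 0.217  0.976 -0.012] q [-0.188 -0.128  2.195 -0.086  0.35  -1.475] F [-1.8  0.5 -1.3] w 0.0501
row: [7.84 3.84 8.82] [-0.69 -1.37 11.59] |d|cm 12.4 ang 11.7
```

```bash
python3 -m crank '[[0,0,8.8,-0.7,-1.4,11.6,3],[0,0,8.8,-0.7,-1.4,11.6,3],[7.8,3.8,8.8,-0.7,-1.4,11.6,3],[7.8,3.8,8.8,-0.7,-1.4,11.6,3],[7.8,3.8,8.8,-0.7,-1.4,11.6,3]]'; python3 - <<'E'
from h import *
eyes.get_image("side");st();where();push(-.085,.15);push(-.085,.042)
E
```

```text
clock: 18.5
position: [0.5509, 0.0378, 0.1528]
ee_rot: [0.643, -0.576, 0.413, 0.291]
contact_force: [-0.3, -0.3, 0.5]
width: 0.0302
t 18.55 pos [0.5521 0.0378 0.155 ] x [ 0.493 -0.101 -0.864] z [ 0.196  0.981 -0.003] q [ 0.014  0.104  2.085 -0.251  0.448 -1.162] F [-0.3  0.3  0.6] w 0.0298
k -0.0785 lat 0.0045 z 0.155
row: [0.1  0.81 0.45] [-0.01 -0.18  0.23] |d|cm 0.9 ang 0.3
row: [9.43 6.25 0.48] [-0.01 -0.18  0.23] |d|cm 11.3 ang 0.3
```

```bash
python3 -m crank '[[3,2.4,0.5,0,-0.2,0.2,3],[6,4.4,0.5,0,-0.2,0.2,3],[8,5.5,0.5,0,-0.2,0.2,3],[9.4,6.2,0.5,0,-0.2,0.2,3],[9.4,6.2,0.5,0,-0.2,0.2,3]]'; python3 - <<'E'
from h import *
S=eyes.get_image("side");T=eyes.get_image("top");st();where();push(-.085,.042);push(-.045,.042)
crop(S,"pics/side13.png",200,100,400,250,4)
crop(T,"pics/top13.png",160,80,320,200,5)
E
```

```text
clock: 19.18
position: [0.5484, 0.0435, 0.0444]
ee_rot: [0.644, -0.576, 0.41, 0.291]
contact_force: [0.3, -0.6, 0.1]
width: 0.0301
t 19.275 pos [0.5491 0.0438 0.0456] x [ 0.497 -0.097 -0.863] z [0.194 0.981 0.002] q [ 0.026  0.289  2.246 -0.906  0.14  -0.476] F [-0.1  0.2  0.2] w 0.0298
k -0.0827 lat -0.0008 z 0.0456
row: [ 0.19  0.39 -0.08] [-0.06  0.07  0.4 ] |d|cm 0.4 ang 0.4
row: [ 2.22 -3.06 -0.08] [-0.06  0.07  0.4 ] |d|cm 3.8 ang 0.4
```

View pics/side13.png

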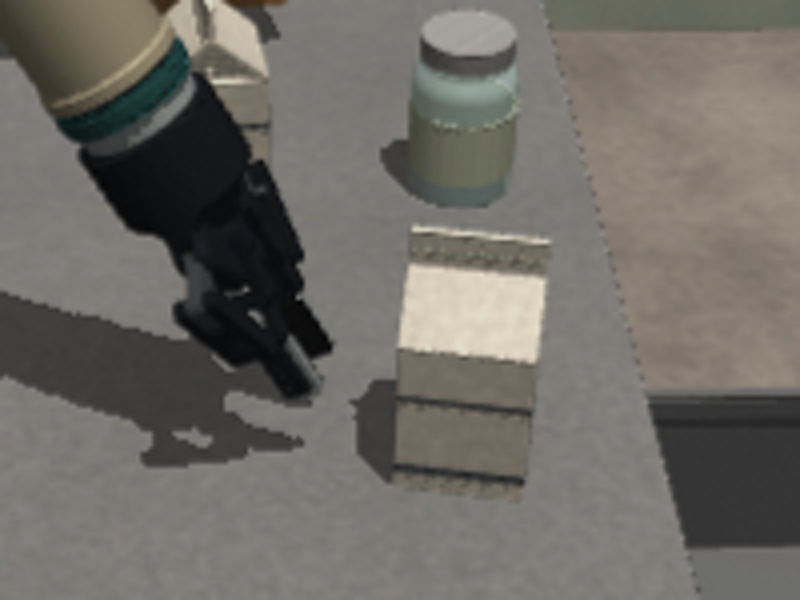

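View pics/top13.png

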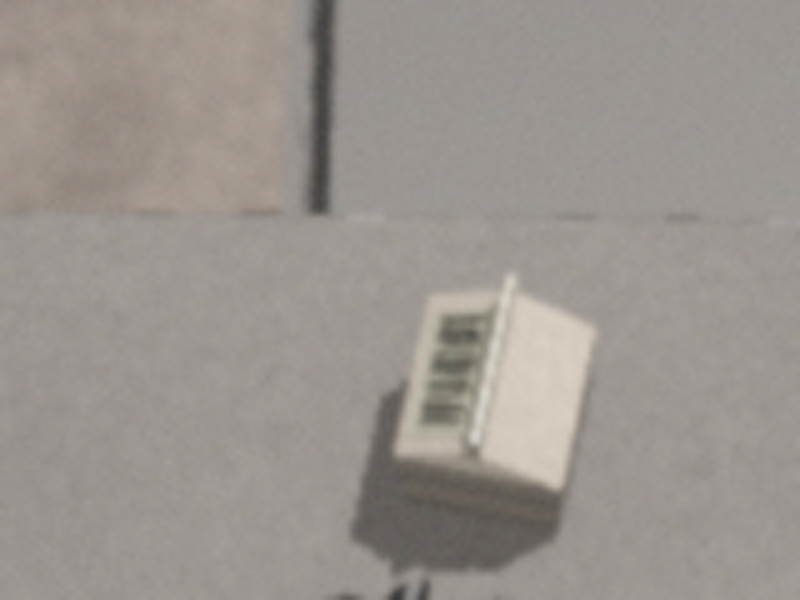

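```bash
python3 -m crank '[[0.7,-0.6,-0.1,0,0,0.4,3],[1.2,-1.4,-0.1,0,0,0.4,3],[1.7,-2.2,-0.1,0,0,0.4,3],[2.2,-3,-0.1,0,0,0.4,3],[2.7,-3.9,-0.1,0,0,0.4,3]]'; python3 - <<'E'
from h import *
S=eyes.get_image("side");T=eyes.get_image("top");st();where();push(0,.042)
crop(S,"pics/side14.png",200,100,400,250,4)
crop(T,"pics/top14.png",160,80,320,200,5)
ct=cloud(T);p=ct[(np.abs(ct-C)[...,:2].max(-1)<.08)&(ct[...,2]>.132)]; 
q=p[:,:2]-p[:,:2].mean(0);print("seam",len(p),p.mean(0),np.linalg.svd(q)[2][0])
E
```

```text
clock: 19.9
position: [0.5939, 0.0336, 0.0419]
ee_rot: [0.644, -0.574, 0.412, 0.293]
contact_force: [-6.2, 1.2, 6.4]
width: 0.03
t 20.0 pos [0.5952 0.0336 0.0421] x [ 0.49  -0.096 -0.866] z [0.195 0.981 0.002] q [-2.000e-03  3.410e-01  2.154e+00 -6.280e-01  1.620e-01 -7.790e-01] F [-0.6 -0.6  0.3] w 0.0299
k -0.0354 lat 0.0003 z 0.0421
row: [ 1.78 -3.06  0.03] [-0.11  0.06 -0.02] |d|cm 3.5 ang 0.1
seam 241 [0.58577894 0.04559739 0.15954828] [-0.92438406  0.38146313]
```

View pics/side14.png

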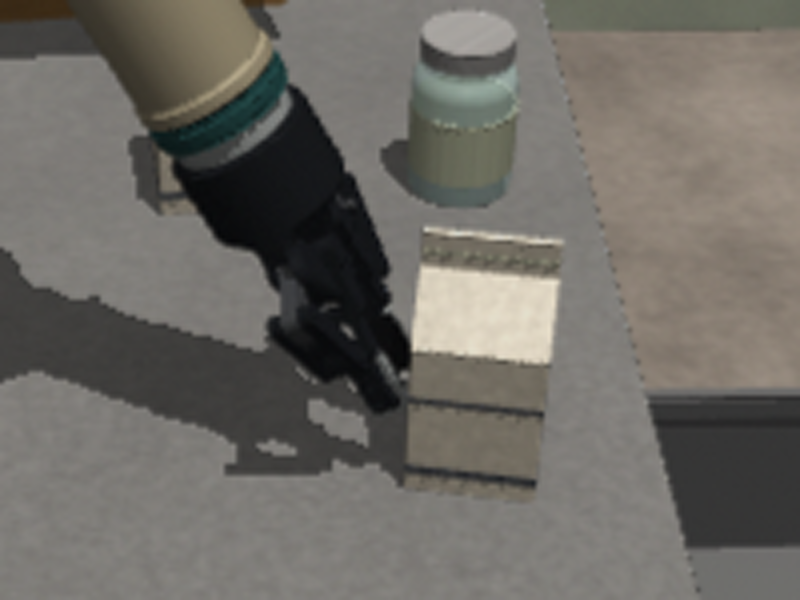

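```bash
python3 -m crank '[[0.4,-0.7,0,0,0,0,3],[0.9,-1.6,0,0,0,0,3],[1.4,-2.4,0,0,0,0,3],[1.9,-3.3,0,0,0,0,3],[2.4,-4.2,0,0,0,0,3]]'; python3 - <<'E'
from h import *
S=eyes.get_image("side");st();where();push(.067,.042)
crop(S,"pics/side15.png",200,100,400,250,4)
E
```

```text
clock: 20.62
position: [0.6406, 0.0245, 0.041]
ee_rot: [0.644, -0.574, 0.413, 0.293]
contact_force: [-4.8, 1.2, 3.1]
width: 0.0298
t 20.675 pos [0.6427 0.0244 0.0416] x [ 0.49  -0.096 -0.867] z [0.194 0.981 0.002] q [-0.022  0.389  2.056 -0.443  0.199 -0.984] F [-0.7 -0.1  1.1] w 0.0298
k 0.013 lat 0.0001 z 0.0416
row: [ 2.66 -4.7   0.01] [-0.05  0.08 -0.07] |d|cm 5.4 ang 0.1
```

View pics/side15.png

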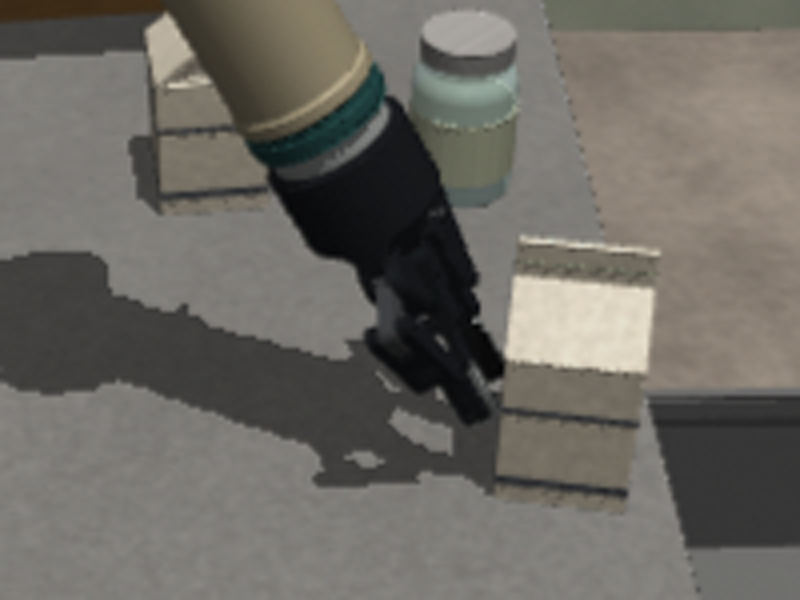

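```bash
python3 -m crank '[[0.4,-0.7,0,0,0,0,3],[0.9,-1.6,0,0,0,0,3],[1.4,-2.4,0,0,0,0,3],[1.8,-3.1,0,0,0,0,3],[2.2,-3.8,0,0,0,0,3]]';  python3 -m crank '[[0.6,-1.04,0,0,0,0,3],[1.5,-2.6,0,0,0,0,3],[2.5,-4.3,0,0,0,0,3],[3.5,-6.1,0,0,0,0,3],[4.3,-7.4,0,0,0,0,3]]'; python3 - <<'E'
from h import *
S=eyes.get_image("side");T=eyes.get_image("top");st();where()
cv2.imwrite("pics/side16.png",S["color"])
crop(T,"pics/top16.png",160,0,420,200,3)
E
```

```text
clock: 21.3
position: [0.6842, 0.016, 0.0407]
ee_rot: [0.644, -0.574, 0.412, 0.293]
contact_force: [-6.5, 1.7, 6.2]
width: 0.0298
clock: 21.92
position: [0.7707, -0.0008, 0.0409]
ee_rot: [0.644, -0.575, 0.411, 0.293]
contact_force: [-0.2, 0.0, 0.3]
width: 0.0301
t 22.025 pos [ 0.7711 -0.001   0.0408] x [ 0.491 -0.096 -0.866] z [0.194 0.981 0.002] q [-0.06   0.524  1.776 -0.206  0.328 -1.257] F [ 0.5 -0.1  1. ] w 0.0298
k 0.1438 lat 0.0001 z 0.0408
```

View pics/side16.png

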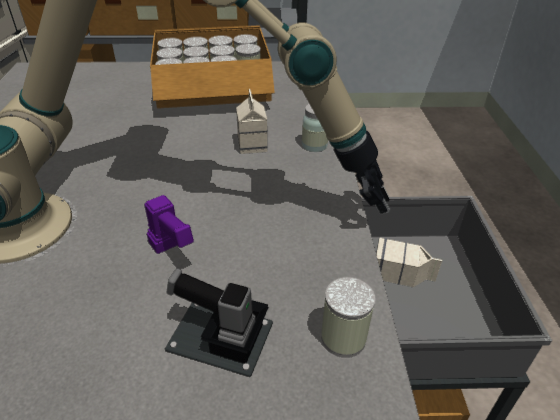

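View pics/top16.png

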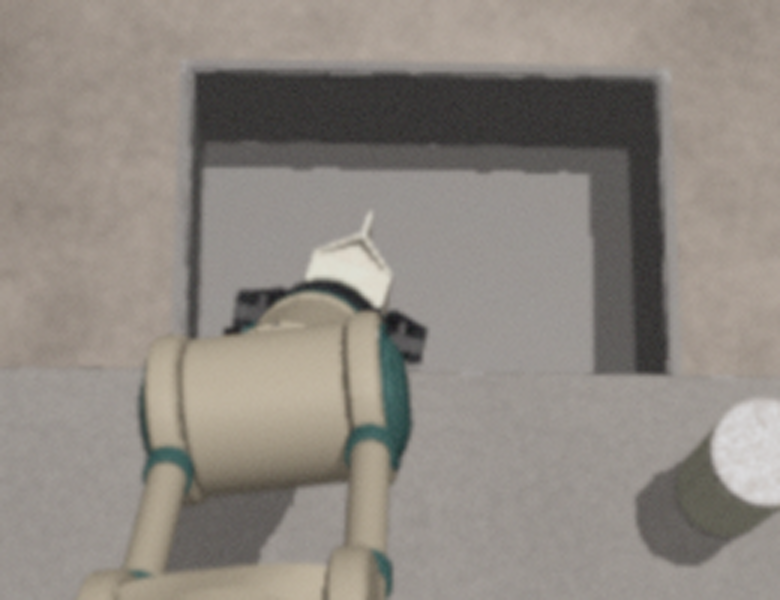

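The carton lies in the tote (side view (405,260)). Now I'll retreat up and clear, then check.

```bash
python3 -m crank '[[-3,0,0,0,0,0,3],[-8,0,0,0,0,0,3],[-14,0,0,0,0,0,3],[-20,0,0,0,0,0,3],[-20,0,0,0,0,0,3]]';python3 -m crank '[[0,0,0,0,0,0,3],[0,0,0,0,0,0,3],[0,0,0,0,0,0,3]]'; python3 - <<'E'
from h import *
import pickle
S=eyes.get_image("side");T=eyes.get_image("top");st()
cv2.imwrite("pics/side17.png",S["color"]);cv2.imwrite("pics/top17.png",T["color"])
T0,S0=pickle.load(open("im0.pkl","rb"))
d=cv2.absdiff(S["color"],S0["color"]).max(-1)
for nm,(u0,v0,u1,v1) in dict(scanner=(160,260,280,375),can=(320,275,380,360),jar=(300,100,335,155),plain=(232,88,272,155),purple=(140,190,197,255)).items(): print(nm,(d[v0:v1,u0:u1]>40).mean().round(4))
c=cloud(S); m=(c[...,0]>.44)&(c[...,0]<.51)&(c[...,1]>-.34)&(c[...,1]<-.25)&(c[...,2]>.116)&(c[...,2]<.13)
p=c[m]; print(len(p),np.median(p[:,2]),cv2.minAreaRect(p[:,:2].astype(np.float32)))
E
```

```text
clock: 22.65
position: [0.6714, 0.0192, 0.2198]
ee_rot: [0.646, -0.576, 0.409, 0.291]
contact_force: [1.1, -0.3, -0.2]
width: 0.0298
clock: 23.02
position: [0.6706, 0.0184, 0.2113]
ee_rot: [0.643, -0.574, 0.413, 0.294]
contact_force: [-0.5, -0.3, 0.2]
width: 0.0302
t 23.125 pos [0.6709 0.0184 0.2119] x [ 0.486 -0.095 -0.868] z [0.194 0.981 0.001] q [-0.033  0.208  1.776 -0.132  0.648 -1.324] F [-0.2 -0.7  0.6] w 0.0303
scanner 0.0044
can 0.0
jar 0.254
plain 0.0
purple 0.0
503 0.12074825539195488 ((0.4724612832069397, -0.2957580089569092), (0.04358620196580887, 0.03745931386947632), 71.8760986328125)
```

View pics/side17.png

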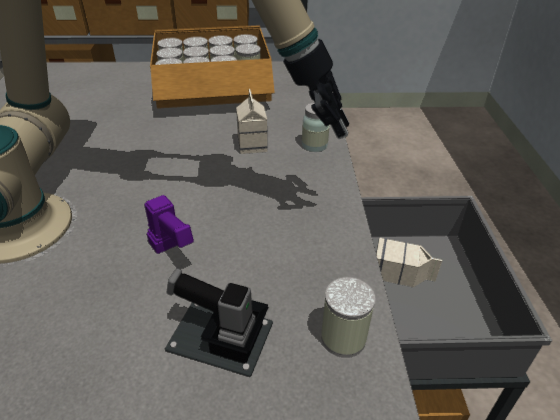

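View pics/top17.png

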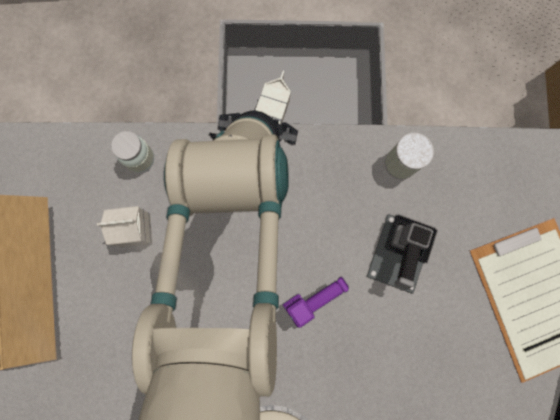

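```bash
python3 -c "
from rig import manip
print(manip.sign_off()); print(manip.get_state()['clock'])"
```

```text
the job is handed in; nothing more can be done
None
the job is handed in; nothing more can be done
```

The job is done and handed in at about 23 s on the robot's clock, in the order you asked.

- **Scan:** I took the scanner out of its holder and aimed it along the sticker's normal. Its window was about 100 mm away, and the tool was within about 0.1° of square. I held it there for 2.5 s while the measured TCP position stayed within 0.1 mm. The carton showed no movement until I began to push it.
- **Return:** I lowered the scanner back into its cup and released it. Afterwards its rear face measured 0.121 m high and within 1 mm of its first position.
- **Discard:** I slid the carton off the far edge with the fingertips held low. It stayed upright in the views taken up to about 4 cm before the edge, with forces below about 10 N. It now lies in the tote.

**Last checks:**
- The can, plain carton and purple look-alike matched the first side picture exactly.
- The scanner's area differed in only 0.4% of pixels.
- The jar's area differed in 25% of pixels, because the arm stood in front of it. In the top view the jar is where it began.
- Right after scanning I re-measured the scanner only through the gripper pose, not with the cameras. The camera fit just before the hold showed the nose about 3 mm off centre, and I corrected that.

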